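# Pens into the deep tray from the middle of the stack

### The job

Pack the pens away: take the deep tray out of the middle of the stack by lifting off whatever lies on it, stand it on the black mat lengthwise, and stack the lifted trays squarely back on the bottom tray in the same order as before. Put every pen and marker lying in front of the trays into the deep tray and put its lid on, fully seated. Keep the trays level while you handle them, and leave the packing tape and the pump bottle where they are.

Things in the scene. Friction and masses are not known exactly. Their poses are not given: they have to be found in the camera images.
- tray_base: Wooden desk tray, open at the top, 172 mm long (its x) by 66 mm wide (its y), 30 mm high, walls and floor 4 mm thick, no dividers; grip it across its 66 mm width from above. Origin: centre of the underside; z up out of the tray. Weighs about 0.15 kg. Bottom tray of the stack, on the table.
- tray_deep: Wooden desk tray, open at the top, 172 mm long (its x) by 66 mm wide (its y), 42 mm high, walls and floor 4 mm thick, no dividers, so one space 164 by 58 mm and 38 mm deep; grip it across its 66 mm width from above. Origin: centre of the underside; z up out of the tray. Weighs about 0.15 kg. The only deep tray; it is in the stack, lying flat on tray_base's rim (the trays do not interlock).
- tray_two: Wooden desk tray, open at the top, 172 mm long (its x) by 66 mm wide (its y), 30 mm high, walls and floor 4 mm thick, one cross wall, two compartments; grip it across its 66 mm width from above. Origin: centre of the underside; z up out of the tray. Weighs about 0.15 kg. In the stack directly on tray_deep.
- tray_three: Wooden desk tray, open at the top, 172 mm long (its x) by 66 mm wide (its y), 30 mm high, walls and floor 4 mm thick, two cross walls, three compartments; grip it across its 66 mm width from above. Origin: centre of the underside; z up out of the tray. Weighs about 0.15 kg. In some starts on top of the stack, on tray_two; in others absent.
- lid: Flat wooden lid for tray_deep: plate 172 mm (its x) by 66 mm (its y), 6 mm thick, with a centring block 158 by 52 by 5 mm under it that drops into the tray with 3 mm of play on each side, and an upright grip bar on top, 70 mm long (x), 12 mm wide (y), 24 mm tall. Origin: centre of the underside of the block (plate 5 to 11 mm above it, bar 11 to 35 mm). Lies bar up on the table. When seated its origin is 37 mm above tray_deep's origin. Either way round fits.
- mat: Flat black rubber mat fixed on the table, 200 mm (its x) by 112 mm (its y), 3 mm thick. Origin: centre of the underside.
- pen_red: Slim red pen, 145 mm long, 12 mm by 9 mm, lying on the table nearer the robot than the trays. Origin: centre of the underside as it lay at first, midway along its length; its own y runs along its length. It may roll, after which z need not point up. May be absent.
- pen_blue: Slim white and blue pen, 134 mm long, 9 mm wide, 10 mm high, lying on the table nearer the robot than the trays. Origin: centre of the underside as it lay at first, midway along its length; its own y runs along its length. It may roll, after which z need not point up. May be absent.
- marker: Green and white marker, 135 mm long, 17 mm wide, 16 mm high, lying on the table nearer the robot than the trays. Origin: centre of the underside as it lay at first, midway along its length; its own y runs along its length. It may roll, after which z need not point up. May be absent.
- tape_1: Bystander: roll of brown packing tape lying flat, 96 mm across, 48 mm high. Origin: centre of the underside.
- lotion_7: Bystander: white pump bottle standing, 70 mm across, 200 mm high. Origin: centre of the underside. (Not listed, fixed: a heap of packets at the far right, about x over 0.6 m, y below -0.28 m, widening to the right; pair of scissors and cash box at the left beyond about y 0.38 m, x over 0.58 m; bottles beyond x 0.8 m. The rest of the table is free.)

How it is judged (in metres and radians):
On the way:
1. the deep tray stands on the mat, out of the stack (x of tray_deep in the frame of mat between -0.024 and 0.024 m and y of tray_deep in the frame of mat between -0.024 and 0.024 m and height (world z) of tray_deep between 0 and 0.008 m and angle between the x axis of tray_deep and the x axis of mat, either way round below 0.2 rad and angle between tray_deep's own z axis and vertical below 0.06 rad), for 0.2 s.
At the end, for the whole second after the job is handed in: Deep tray flat on the mat (24 mm, 0.2 rad); all pens present inside it; lid seated on it (8 mm, 0.1 rad, height 3 mm); tray_two flat on tray_base, tray_three (if present) on tray_two (12 mm, 0.15 rad, height 3 mm); tray_base on the table; all at rest (all of step 1 and x of lid in the frame of tray_deep between -0.008 and 0.008 m and y of lid in the frame of tray_deep between -0.008 and 0.008 m and z of lid in the frame of tray_deep between 0.034 and 0.04 m and angle between the x axis of lid and the x axis of tray_deep, either way round below 0.1 rad and x of tray_two in the frame of tray_base between -0.012 and 0.012 m and y of tray_two in the frame of tray_base between -0.012 and 0.012 m and z of tray_two in the frame of tray_base between 0.027 and 0.033 m and angle between the x axis of tray_two and the x axis of tray_base, either way round below 0.15 rad and x of tray_three in the frame of tray_two between -0.012 and 0.012 m and y of tray_three in the frame of tray_two between -0.012 and 0.012 m and z of tray_three in the frame of tray_two between 0.027 and 0.033 m and angle between the x axis of tray_three and the x axis of tray_two, either way round below 0.15 rad and height (world z) of tray_base between -0.005 and 0.005 m and x of pen_red in the frame of tray_deep between -0.08 and 0.08 m and y of pen_red in the frame of tray_deep between -0.03 and 0.03 m and z of pen_red in the frame of tray_deep between 0 and 0.038 m and x of pen_blue in the frame of tray_deep between -0.08 and 0.08 m and y of pen_blue in the frame of tray_deep between -0.03 and 0.03 m and z of pen_blue in the frame of tray_deep between 0 and 0.038 m and x of marker in the frame of tray_deep between -0.08 and 0.08 m and y of marker in the frame of tray_deep between -0.03 and 0.03 m and z of marker in the frame of tray_deep between 0 and 0.038 m and linear speed of each of tray_base, tray_two, tray_three, tray_deep, lid, pen_red, pen_blue, marker below 0.02 m/s and angle between each of tray_base, tray_two, tray_three, lid's own z axis and vertical below 0.06 rad); the robot touches nothing.
It fails at once if a tray is tipped more than 0.6 rad (angle between any of tray_base, tray_deep, tray_two, tray_three's own z axis and vertical above 0.6 rad).
It fails at once if the tape or the pump bottle is moved more than 40 mm (distance of any of tape_1, lotion_7 from where it was at the start of the episode above 0.04 m).
Of tray_three, pen_red, pen_blue, marker only 2 to 4 are there at a start; the rules pass over those that are not, and their reading is None.
At some moment in a run one of pen_red, pen_blue, marker, lid may be knocked a few centimetres aside while the robot is not near it.
It also fails if it takes over 210 s, if anything falls off the work surface, if the arm or the gripper's body presses on something with over 40 N, if the wrist force passes 120 N, or if a joint passes its speed limit or range.

### The arm

A 6-joint arm with a two-finger parallel gripper is mounted at the origin on a cart in front of the work surface, level with it; the furniture and walls round the work are solid. World frame = base frame: x ahead of the robot, y to its left, z up, the work surface at z = 0. Lengths are in mm, angles in rad, forces in N, time in s.
With the tool pointing down it reaches from about 200 to 875 mm from the base axis. Payload 3.4 kg.
Tool frame: the origin (TCP) lies between the finger pads; the fingertips stand env.tips_ahead ahead of it and the grasp point (between the pads) lies 6 mm ahead of it (env.tips_ahead is the distance from the TCP to the fingertips, in mm); z points along the fingers, y is the line along which they close (so a half turn about z gives the same grasp; the last joint's range is limited). The gripper opens to 94 mm and grips with 3 to 60 N. Pads are 16 mm wide; open, the fingers measure 119 mm over their backs; the gripper's body (75 mm by 177 mm) begins 78 mm behind the grasp point.
Start: joints at [-1.411, 0.276, 1.505, -0, 1.361, -0.121], TCP at [159.345, -552.517, 196.793] pointing down, gripper open.
Joint ranges: [-2.89, 2.89], [-0.75, 2.08], [0.22, 2.7], [-1.18, 4.32], [0.11, 2.71], [-2.7, 2.7]. Speed limits (rad/s): [2.57, 2.57, 3.14, 3.14, 3.14, 3.14].

### API

Orientations are given as [roll, pitch, yaw] about the fixed x, y, z axes, in that order (R = Rz(yaw) Ry(pitch) Rx(roll)).
In Python, from cell import env, get_image gives the robot as it stands.
- The arm moves only by the shell command python3 -m creep 'ROWS'. ROWS is a JSON object of lists of equal length, an entry for each row: "travel": the shift along the tool's x, y, z in mm, a list of three; "turn": the turn about the tool's z in degrees; "claw": the finger opening in mm, from 0 to 94. A call has 1 to 8 rows; each row shifts and turns the commanded pose from where the row before left it, along the tool's axes as they then stand; what a row does not reach is not made up. A row lasts 1/10 s, in which the tool goes at most 50 mm and 8.59 degrees, less where a joint would pass 70% of its speed; a pose out of reach is approached as far as the arm can. A call with a gripper value outside its range is refused whole. The fingers move at their own pace and stop on an object; the grip force is fixed at half the most. Time passes only in rows, so rows that do not move let the fingers close. It gives the time, the measured TCP pose, the force, the opening and the grip force at its end, in the units of the state.
- env.read_state(): the state, without advancing time (a new reading comes with each control period).
- get_image(name): name is "scene" or "top"; returns a dict with "img" (384x512x3 uint8, red, green, blue), "intrinsics" (3x3 intrinsics, pixels), "extrinsics" (4x4, takes a point from world to camera coordinates). Camera axes: x right, y down, z forward; pixel columns grow to the right and rows downward; lengths in mm; the calibration is good to about 2 mm. A picture is of the moment at which its call begins. There is no depth.
- env.close_job(): hands the job in; it is judged then, once.
The state is a dict: "time": time; "joint_positions": joint angles; "dq": joint speeds; "effort": joint torques, N m; "position": TCP position; "orientation": TCP orientation; "contact_force": force on the tool from outside, world axes, zero at the start; "ft_torque": the same for the moment, N m; "opening": finger opening in mm; "finger_force": force on a finger pad.
Only numpy, scipy, OpenCV 4.12 (cv2) and the standard library are available. Lean on these libraries where they do the work, as an engineer would, in place of code of your own. Each camera call takes 0.05 s, during which the arm holds its last target. There are 200 camera calls.

## Working session

There is one attempt and no reset: what is moved stays moved. The work goes in short steps, Python scripts to look and compute and a shell command to move; the robot and the scene stay as the last step left them, time stands still between calls to the robot, and variables do not carry over. Pictures are saved under pics/ and viewed, at most 14 in all, crops included, and the job is handed in when it is done.

```bash
ls; mkdir -p pics; python3 - <<'E'
from cell import env,get_image
import cv2,numpy as np
s=env.read_state();print({k:np.round(v,3) if not isinstance(v,dict) else v for k,v in s.items()},env.tips_ahead)
for n in("scene","top"):
    d=get_image(n);cv2.imwrite(f"pics/{n}0.png",cv2.resize(d["img"][...,::-1],(768,576),interpolation=cv2.INTER_CUBIC));print(n,d["intrinsics"],np.round(d["extrinsics"],3).tolist())
E
```

```text
pics
{'time': np.float64(0.0), 'joint_positions': array([-1.411,  0.277,  1.506, -0.   ,  1.361, -0.121]), 'dq': array([-0.001, -0.001, -0.   , -0.001,  0.001, -0.   ]), 'effort': array([-1.0000e-03, -4.0460e+01, -2.3723e+01,  7.0000e-02,  3.4000e-02,
       -0.0000e+00]), 'position': array([ 159.225, -551.909,  195.925]), 'orientation': array([-3.14 , -0.   ,  0.281]), 'contact_force': array([-0.573,  0.714, -0.205]), 'ft_torque': array([ 0.041, -0.044,  0.001]), 'finger_force': np.float64(0.0), 'opening': np.float64(93.927)} 25.0
scene [[410.7999684    0.         260.36030929]
 [  0.         410.7999684  194.00153617]
 [  0.           0.           1.        ]] [[-0.426, -0.905, 0.005, 254.247], [-0.691, 0.322, -0.647, 405.099], [0.584, -0.279, -0.762, 1156.049], [0.0, 0.0, 0.0, 1.0]]
top [[417.95027106   0.         251.26824795]
 [  0.         417.95027106 189.6720152 ]
 [  0.           0.           1.        ]] [[0.038, -0.999, 0.005, 50.311], [-0.977, -0.038, -0.21, 501.563], [0.21, 0.003, -0.978, 1771.666], [0.0, 0.0, 0.0, 1.0]]
```

View pics/scene0.png

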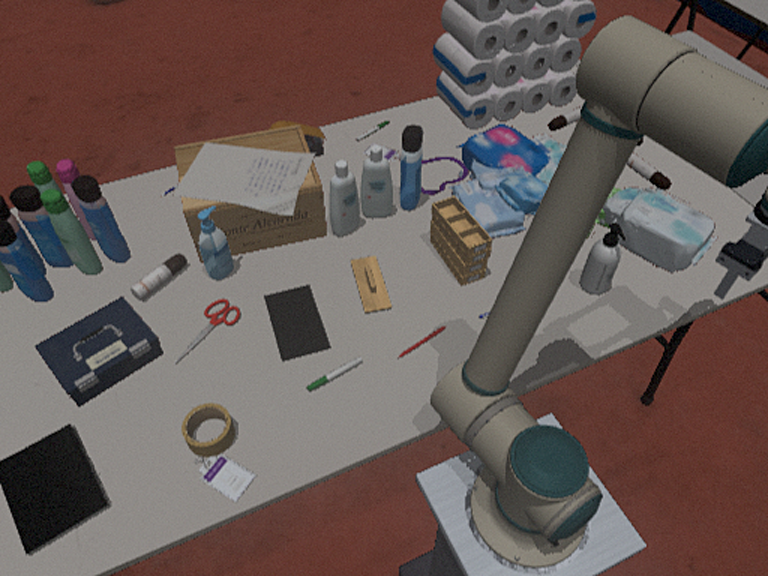

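View pics/top0.png

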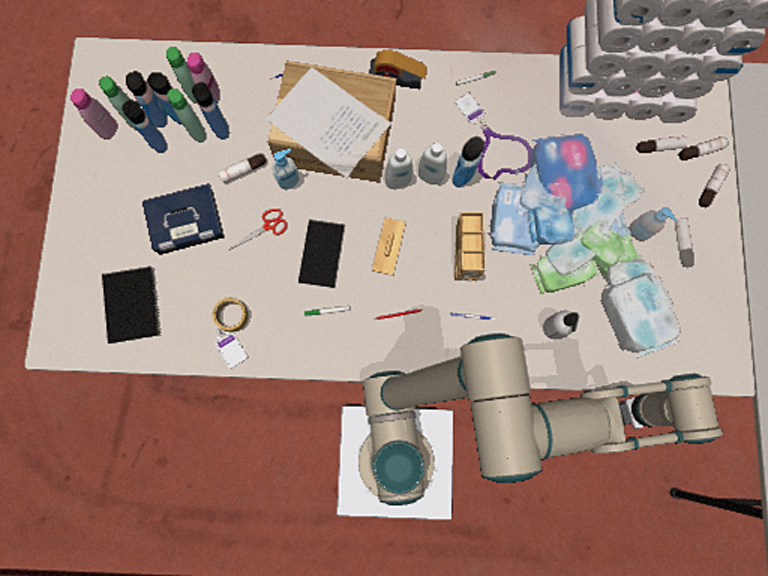

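All movable items are present. The scene view (768x576) shows the three-compartment tray topping the stack at (462,240), the lid at (371,284), and the mat at (297,322). The marker is at (335,373), the red pen at (422,342), and the blue pen is half hidden by the arm. In the top view the stack is at (470,245), lid (389,246), mat (321,253), and pens at (327,310), (399,313), (470,315).

```bash
cat > h.py <<'E'
from cell import env,get_image
import cv2,numpy as np
def grab(): return {n:get_image(n) for n in("scene","top")}
def ray(d,uv):
    E=d["extrinsics"];R,t=E[:3,:3],E[:3,3]
    return -R.T@t, R.T@np.linalg.inv(d["intrinsics"])@np.array([uv[0],uv[1],1.])
def plane(d,uv,z):
    o,r=ray(d,uv);return (o+r*(z-o[2])/r[2])
def proj(d,p):
    q=d["intrinsics"]@(d["extrinsics"]@np.r_[p,1.])[:3];return q[:2]/q[2]
def tri(a,ua,b,ub):
    o1,r1=ray(a,ua);o2,r2=ray(b,ub)
    s=np.linalg.lstsq(np.c_[r1,-r2],o2-o1,rcond=None)[0]
    p,q=o1+s[0]*r1,o2+s[1]*r2;return (p+q)/2,np.linalg.norm(p-q)
def hsv(d): return cv2.cvtColor(d["img"],cv2.COLOR_RGB2HSV)
def blobs(d,lo,hi,amin=15,roi=None):
    m=cv2.inRange(hsv(d),np.array(lo),np.array(hi))
    if roi is not None:
        k=np.zeros_like(m);x0,y0,x1,y1=roi;k[y0:y1,x0:x1]=1;m=m*k
    m=cv2.morphologyEx(m,cv2.MORPH_CLOSE,np.ones((3,3),np.uint8))
    return [c for c in cv2.findContours(m,cv2.RETR_EXTERNAL,cv2.CHAIN_APPROX_NONE)[0] if cv2.contourArea(c)>amin]
def rect_on(d,c,z):
    """contour cast on plane z -> centre, (long,short), yaw of long axis"""
    p=np.array([plane(d,q,z)[:2] for q in c[:,0].astype(float)],np.float32)
    (cx,cy),_,_=r=cv2.minAreaRect(p);b=cv2.boxPoints(r);e=b[1]-b[0],b[2]-b[1]
    L=max(e,key=np.linalg.norm);a=np.degrees(np.arctan2(L[1],L[0]));a=(a+90)%180-90
    return np.round([cx,cy,*sorted(np.linalg.norm(v) for v in e)[::-1],a],1)
E
python3 - <<'E'
from h import *
D=grab()
for n,d in D.items():
    print(n)
    for k,lo,hi,z in(("mat",(0,0,0),(179,120,60),3),("wood",(10,80,90),(28,255,255),11),("red",(0,150,90),(8,255,255),5),("red2",(172,150,90),(179,255,255),5),("green",(40,100,50),(85,255,255),8),("blue",(100,120,80),(125,255,255),5)):
        for c in blobs(d,lo,hi,10):
            r=rect_on(d,c,z)
            if 200<r[0]<800 and -350<r[1]<400: print(k,r,c[:,0].mean(0).round())
a=D["scene"]["img"][125:215,230:340];b=D["top"]["img"][130:220,240:330]
cv2.imwrite("pics/c1.png",cv2.resize(np.hstack([a,b])[...,::-1],None,fx=4,fy=4,interpolation=cv2.INTER_CUBIC))
E
```

```text
scene
mat [263.3 -62.1 103.5  49.8  47.1] [322. 258.]
mat [597.3 244.4 197.9 109.8  -6.1] [197. 215.]
wood [ 552.8 -191.9   78.5   37.6   57.3] [311. 181.]
wood [625.5  42.  172.2  64.8 -11.1] [247. 189.]
wood [ 655.7 -194.8  165.5   28.3    8.9] [302. 165.]
wood [ 721.1 -256.9  188.    90.5    1.5] [305. 148.]
red [689.8 394.9  81.9  65.   26.3] [148. 208.]
green [414.7 260.   43.   10.8 -78.5] [211. 255.]
top
mat [600.6 243.5 195.5 107.5  -6.2] [214. 169.]
wood [630.4  39.3 172.4  65.  -11.4] [259. 164.]
wood [ 6.427e+02 -2.058e+02  2.124e+02  9.000e+01  1.000e-01] [313. 166.]
red [692.7 393.4  82.2  65.7  26. ] [182. 147.]
green [418.4 260.3  40.    9.  -87.8] [208. 208.]
```

View pics/c1.png

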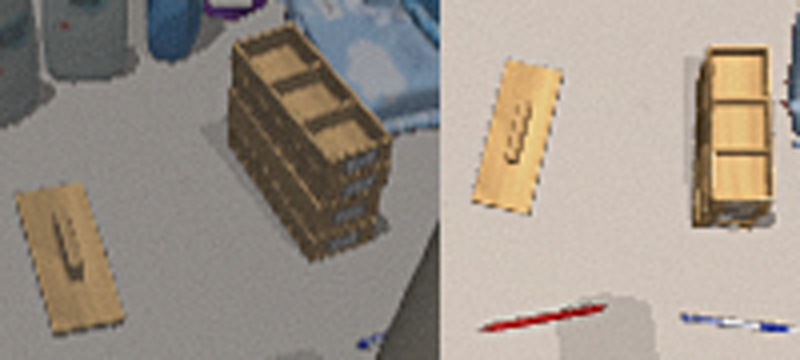

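The crop shows rim corners of the stack. In the left half (scene) they are about (232,42), (293,24), (390,137) and (333,160). In the right half (top) they are about (709,47), (769,47), (773,200) and (714,198). The lid lies flat with its bar up.

```bash
python3 - <<'E'
from h import *
D=grab();S,T=D["scene"],D["top"]
f=lambda x,y,ox,oy:((x+.5)/4-.5+ox,(y+.5)/4-.5+oy)
s=[f(x,y,230,125) for x,y in((232,42),(293,24),(390,137),(333,160))]
t=[f(x-440,y,240,130) for x,y in((709,47),(769,47),(773,200),(714,198))]
P=[]
for a,b in zip(s,t):
    p,e=tri(S,a,T,b);P.append(p);print(p.round(1),round(e,1),plane(S,a,132)[:2].round(1),plane(T,b,132)[:2].round(1))
P=np.array(P);print(P.mean(0),np.linalg.norm(P[0]-P[3]),np.linalg.norm(P[0]-P[1]))
print([np.degrees(np.arctan2(*(P[i]-P[j])[[1,0]])) for i,j in((0,3),(1,2))])
for q in((312,260),(388,222),(228,148)): print("bot scene",plane(S,f(*q,230,125),0).round(1))
for q in((692,225),(773,226)): print("bot top",plane(T,f(q[0]-440,q[1],240,130),0).round(1))
# pens: non-table colours in front region; use red a* and saturation
for n,d,roi in(("scene",S,(180,200,335,270)),("top",T,(190,195,345,225))):
    h=hsv(d);lab=cv2.cvtColor(d["img"],cv2.COLOR_RGB2LAB).astype(int)
    x0,y0,x1,y1=roi
    for k,m in(("red",lab[...,1]>145),("green",lab[...,1]<120),("blue",lab[...,2]<116)):
        k2=np.zeros(m.shape,np.uint8);k2[y0:y1,x0:x1]=m[y0:y1,x0:x1]*255
        for c in cv2.findContours(k2,cv2.RETR_EXTERNAL,cv2.CHAIN_APPROX_NONE)[0]:
            if len(c)>3: print(n,k,rect_on(d,c,6),c[:,0].min(0),c[:,0].max(0))
E
```

```text
[ 704.1 -160.9  129.1] 0.4 [ 701.4 -159.1] [ 703.  -160.7]
[ 707.9 -226.8  124. ] 1.2 [ 699.7 -222.1] [ 705.5 -224.9]
[ 538.7 -230.4  126.1] 0.3 [ 534.  -226.6] [ 537.1 -229.5]
[ 537.3 -170.   125.3] 3.8 [ 530.6 -167.5] [ 536.9 -167.6]
[ 621.98706615 -197.03073733  126.13609164] 167.06313220011495 66.16307911038759
[np.float64(3.1099265314455855), np.float64(1.2356742334736441)]
bot scene [ 533.7 -162.6    0. ]
bot scene [ 544.8 -250.7    0. ]
bot scene [ 694.9 -159.6    0. ]
bot top [ 537.2 -161.     0. ]
bot top [ 539.6 -252.3    0. ]
scene red [419.8   5.4 131.3   7.5 -77.2] [266 218] [296 237]
scene green [416.8 259.1  45.   15.1 -83.8] [205 251] [218 259]
scene blue [ 425.6 -152.7    4.8    3.5  -30.6] [320 210] [321 211]
top red [ 422.8 -252.    26.5    4.5  -87.8] [320 211] [326 212]
top red [424.1   3.1 131.7   9.9 -77.1] [251 206] [280 212]
top green [ 371.  -298.3   39.7    4.4  -87.8] [329 223] [338 224]
top green [421.  260.6  40.   13.5 -87.8] [203 206] [212 209]
top blue [ 422.9 -254.2   31.1    4.5  -87.8] [320 211] [327 212]
top blue [ 430.  -172.2   44.5    4.5   84. ] [300 209] [310 210]
```

```bash
cat > go.py <<'E'
# how far from here to a wanted TCP pose: turn first, then shift in the turned axes
import sys,numpy as np
from cell import env
x,y,z,yaw=map(float,sys.argv[1:5]);s=env.read_state();p=np.array(s["position"]);o=np.degrees(s["orientation"])
a=np.radians(yaw);d=np.array([x,y,z])-p
t=-((yaw-o[2]+180)%360-180)
print("at",p.round(1),"yaw",o[2].round(1),"t",round(float(s["time"]),1),"turn",round(t,1),"shift",round(d[0]*np.cos(a)+d[1]*np.sin(a),1),round(d[0]*np.sin(a)-d[1]*np.cos(a),1),round(-d[2],1))
E
python3 -m creep '{"travel":[[0,0,-48],[0,0,-48],[0,0,-48],[39,-28,0],[39,-28,0],[39,-28,0],[39,-28,0],[39,-28,0]],"turn":[7,7,0,0,0,0,0,0],"claw":[94,94,94,94,94,94,94,94]}'
python3 -m creep '{"travel":[[39,-28,0],[39,-28,0],[39,-28,0],[39,-28,0],[39,-28,0],[39,-28,0],[0,0,0],[0,0,0]],"turn":[0,0,0,0,0,0,0,0],"claw":[94,94,94,94,94,94,94,94]}'
python3 go.py 620 -195 220 2
```

```text
time: 1.1
position: [350.3, -404.2, 340.9]
orientation: [3.141, -0.0, 0.036]
contact_force: [0.9, -0.5, 0.2]
opening: 93.9
finger_force: 0.0
time: 1.9
position: [577.2, -228.3, 340.1]
orientation: [3.142, 0.001, 0.039]
contact_force: [-0.9, 0.4, -0.5]
opening: 94.2
finger_force: 0.0
at [ 577.2 -228.3  340.1] yaw 2.2 t 1.9 turn 0.2 shift 43.9 -31.8 120.1
```

```bash

python3 -m creep '{"travel":[[44,-32,0],[0,0,45],[0,0,45],[0,0,45],[0,0,25],[0,0,0]],"turn":[0,0,0,0,0,0],"claw":[94,94,94,94,94,94]}'
python3 -m creep '{"travel":[[0,0,20],[0,0,20],[0,0,20],[0,0,20],[0,0,0]],"turn":[0,0,0,0,0],"claw":[94,94,94,94,94]}'
python3 - <<'E'
from h import *
D=grab()
a=D["scene"]["img"][110:220,230:350];b=D["top"]["img"][120:230,265:355]
cv2.imwrite("pics/c2.png",cv2.resize(np.hstack([a,b])[...,::-1],None,fx=3.8,fy=3.8,interpolation=cv2.INTER_CUBIC))
E
python3 go.py 620 -195 100 2
```

```text
time: 2.5
position: [612.2, -198.6, 176.6]
orientation: [-3.138, 0.009, 0.034]
contact_force: [0.4, -0.4, -1.2]
opening: 93.8
finger_force: 0.0
time: 3.0
position: [614.8, -199.1, 100.3]
orientation: [-3.141, 0.002, 0.035]
contact_force: [-1.9, -0.2, -0.3]
opening: 93.9
finger_force: 0.0
at [ 616.8 -199.5  102.7] yaw 2.0 t 3.1 turn 0.0 shift 3.4 -4.4 2.7
```

View pics/c2.png

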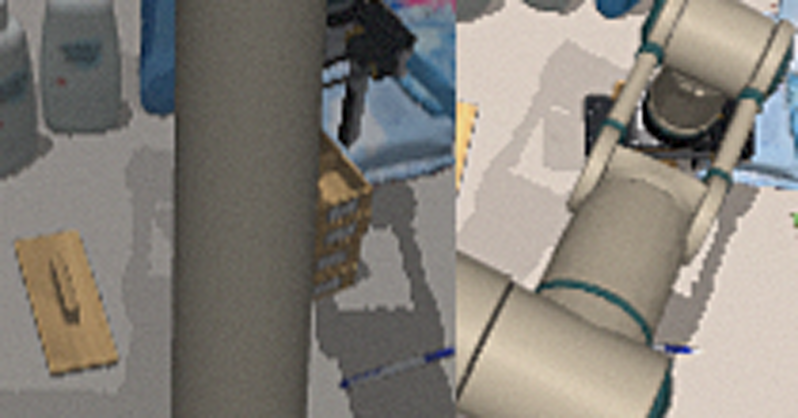

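The picture shows the arm hiding most of the stack, with one finger visible on the right side of it and no contact. I'll shift to centre and close.

```bash

python3 -m creep '{"travel":[[3,-4,1],[0,0,0],[0,0,0],[0,0,0],[0,0,0],[0,0,0],[0,0,0],[0,0,0]],"turn":[0,0,0,0,0,0,0,0],"claw":[94,60,60,60,60,60,60,60]}'
python3 -m creep '{"travel":[[0,0,-4],[0,0,-8],[0,0,-20],[0,0,-30],[0,0,-30],[0,0,0],[0,0,0]],"turn":[0,0,0,0,0,0,0],"claw":[60,60,60,60,60,60,60]}'
python3 go.py 620 -80 200 0
```

```text
time: 3.9
position: [619.1, -194.1, 100.0]
orientation: [3.142, -0.0, 0.036]
contact_force: [0.3, -0.1, 1.5]
opening: 65.8
finger_force: 30.0
time: 4.6
position: [619.1, -194.2, 192.1]
orientation: [3.141, -0.001, 0.036]
contact_force: [-1.1, 0.4, -1.3]
opening: 65.6
finger_force: 30.0
at [ 619.1 -194.2  192.1] yaw 2.1 t 4.6 turn 2.1 shift 0.9 -114.2 -7.9
```

```bash

python3 -m creep '{"travel":[[0,-12,0],[0,-28,0],[0,-35,0],[0,-28,0],[0,-11,0],[0,0,0]],"turn":[0,0,0,0,0,0],"claw":[60,60,60,60,60,60]}'
python3 - <<'E'
from h import *
D=grab()
a=D["scene"]["img"][90:220,220:340];b=D["top"]["img"][110:240,240:345]
cv2.imwrite("pics/c3.png",cv2.resize(np.hstack([a,b])[...,::-1],None,fx=3.5,fy=3.5,interpolation=cv2.INTER_CUBIC))
E
python3 go.py 620 -80 28 2
```

```text
time: 5.2
position: [614.0, -78.4, 190.6]
orientation: [-3.141, 0.002, 0.039]
contact_force: [-0.5, -0.6, -1.6]
opening: 65.8
finger_force: 30.0
at [614.7 -80.8 191.1] yaw 2.1 t 5.3 turn 0.1 shift 5.3 -0.6 163.1
```

View pics/c3.png

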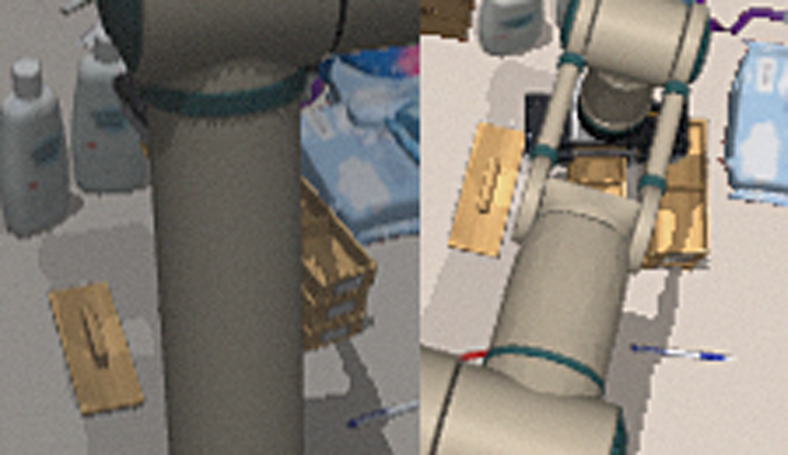

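The image shows only tray_three came up. The two-compartment tray, with its cross wall at about (690,190) in the right half, is still on the stack. I'll set tray_three back and grip it higher, then move the trays one at a time.

```bash

python3 -m creep '{"travel":[[0,12,0],[0,28,0],[0,35,0],[0,28,0],[0,11,0],[0,0,0],[0,0,0]],"turn":[0,0,0,0,0,0,0],"claw":[60,60,60,60,60,60,60]}'
python3 go.py 619 -194 101 2
```

```text
time: 6.0
position: [618.7, -194.0, 191.5]
orientation: [-3.14, 0.0, 0.035]
contact_force: [1.1, -0.5, -0.9]
opening: 65.5
finger_force: 30.0
at [ 618.7 -194.   191.5] yaw 2.0 t 6.0 turn 0.0 shift 0.3 0.0 90.5
```

```bash
python3 - <<'E'
from h import *
T=get_image("top")
for x,y in((708,265),(705,118),(690,192)): print(plane(T,((x-420+.5)/3.5-.5+240,(y+.5)/3.5-.5+110),102).round(1))
E
python3 -m creep '{"travel":[[0,0,0],[0,0,0],[0,0,0],[0,0,0],[0,0,0],[0,0,0],[0,0,0],[0,0,0]],"turn":[8,8,8,8,8,8,8,8],"claw":[60,60,60,60,60,60,60,60]}'
python3 -m creep '{"travel":[[0,0,0],[0,0,0],[0,0,0],[0,0,0],[0,0,0]],"turn":[8,8,8,2,0],"claw":[60,60,60,60,60]}'
python3 go.py 620 -188 104 -88
```

```text
[ 519.3 -230.7  102. ]
[ 706.7 -226.6  102. ]
[ 610.5 -208.4  102. ]
time: 6.85
position: [619.1, -192.3, 192.0]
orientation: [-3.141, 0.0, -1.084]
contact_force: [0.3, 0.5, -1.7]
opening: 65.4
finger_force: 30.0
time: 7.35
position: [619.1, -192.4, 192.0]
orientation: [-3.141, 0.0, -1.532]
contact_force: [-0.5, 0.7, -0.9]
opening: 65.5
finger_force: 30.0
at [ 619.1 -192.4  192. ] yaw -87.8 t 7.3 turn 0.2 shift -4.4 -1.1 88.0
```

```bash

python3 -m creep '{"travel":[[-2,0,30],[0,0,28],[0,0,16],[0,0,8],[0,0,4],[0,0,0]],"turn":[0,0,0,0,0,0],"claw":[60,60,60,60,60,60]}'
python3 -m creep '{"travel":[[0,0,2],[0,0,1],[0,0,0]],"turn":[0,0,0],"claw":[60,60,60]}'
python3 go.py 620 -190 104 -88
```

```text
time: 7.95
position: [619.3, -191.8, 106.0]
orientation: [-3.141, -0.0, -1.534]
contact_force: [0.0, -1.0, -1.8]
opening: 65.8
finger_force: 30.0
time: 8.25
position: [619.2, -192.3, 103.3]
orientation: [-3.141, -0.0, -1.534]
contact_force: [0.3, -0.3, -1.9]
opening: 66.1
finger_force: 30.0
at [ 619.2 -192.3  103.3] yaw -87.9 t 8.2 turn 0.1 shift -2.2 -0.9 -0.7
```

```bash

python3 -m creep '{"travel":[[0,0,1],[0,0,1],[0,0,0],[0,0,0],[0,0,0],[0,0,0],[0,0,0]],"turn":[0,0,0,0,0,0,0],"claw":[60,60,60,72,72,78,78]}'
python3 -m creep '{"travel":[[0,0,-14],[0,0,-14],[0,0,0],[0,0,0],[0,0,0],[0,0,0],[0,0,0]],"turn":[0,0,0,0,0,0,0],"claw":[78,78,78,60,60,60,60]}'
python3 -m creep '{"travel":[[0,0,-4],[0,0,-16],[0,0,-30],[0,0,-30],[0,0,0]],"turn":[0,0,-4,-8,-8],"claw":[60,60,60,60,60]}'
```

```text
time: 8.95
position: [619.1, -192.2, 101.0]
orientation: [-3.141, -0.0, -1.534]
contact_force: [0.4, -0.1, 0.5]
opening: 77.9
finger_force: 0.0
time: 9.65
position: [618.7, -192.0, 128.3]
orientation: [3.141, 0.0, -1.534]
contact_force: [-0.1, -0.6, 0.2]
opening: 59.8
finger_force: 0.0
time: 10.15
position: [621.5, -193.2, 213.9]
orientation: [-3.135, -0.007, -1.179]
contact_force: [0.2, -0.6, 0.1]
opening: 60.2
finger_force: 0.0
```

```bash

python3 -m creep '{"travel":[[0,0,-50],[0,0,-20],[-45,0,0],[-45,0,0],[-45,0,0],[-45,0,0],[0,0,0]],"turn":[0,0,0,0,0,0,0],"claw":[94,94,94,94,94,94,94]}'
python3 - <<'E'
from h import *
D=grab()
a=D["scene"]["img"][110:225,230:340];b=D["top"]["img"][120:235,240:345]
cv2.imwrite("pics/c4.png",cv2.resize(np.hstack([a,b])[...,::-1],None,fx=3.7,fy=3.7,interpolation=cv2.INTER_CUBIC))
E
```

```text
time: 10.85
position: [548.8, -20.6, 279.8]
orientation: [-3.141, 0.002, -1.18]
contact_force: [0.8, -0.5, 0.9]
opening: 94.1
finger_force: 0.0
```

View pics/c4.png

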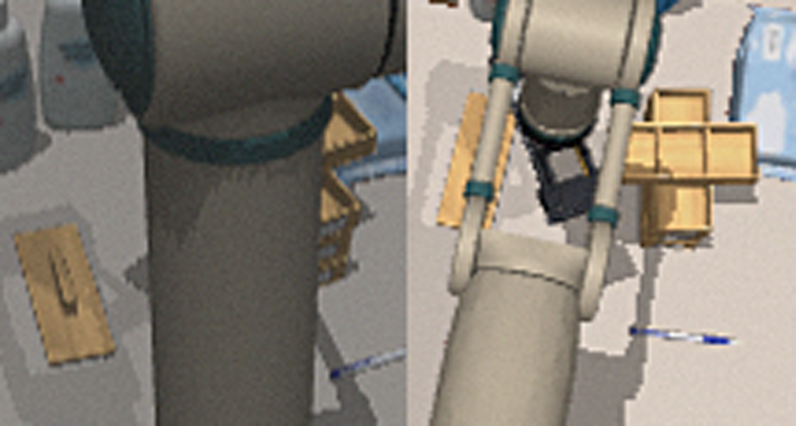

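The image shows tray_three lying crosswise on the two-compartment tray, centred at about (690,152) in the right half, yet the regrip closed on nothing. I'll clear the arm and measure heights.

```bash

python3 -m creep '{"travel":[[-45,-15,0],[-45,-15,0],[-45,-15,0],[-45,-15,0],[-45,-15,0],[-45,-15,0],[-45,-15,0],[0,0,0]],"turn":[0,0,0,0,0,0,0,0],"claw":[94,94,94,94,94,94,94,94]}'
python3 - <<'E'
from h import *
D=grab()
a=D["scene"]["img"][120:210,270:350];b=D["top"]["img"][130:220,280:350]
cv2.imwrite("pics/c5.png",cv2.resize(np.hstack([a,b])[...,::-1],None,fx=5,fy=5,interpolation=cv2.INTER_CUBIC))
E
```

```text
time: 11.75
position: [515.6, 189.8, 282.0]
orientation: [-3.074, 0.112, -1.005]
contact_force: [0.1, -0.3, -0.5]
opening: 94.4
finger_force: 0.0
```

View pics/c5.png

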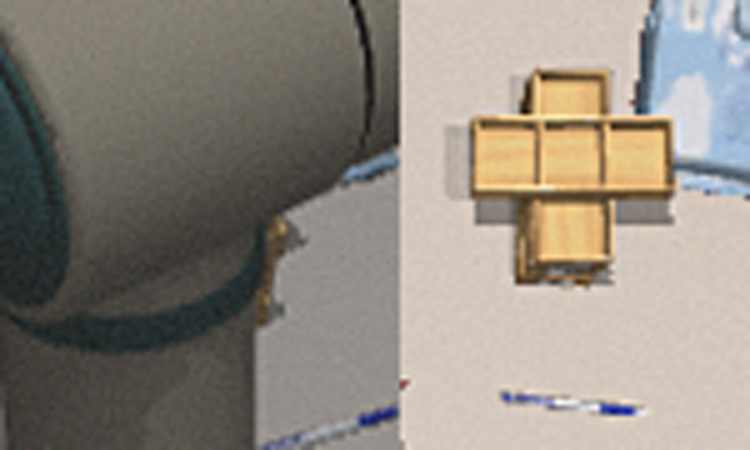

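```bash
python3 -c "
from cell import env;print(env.read_state()['joint_positions'])
from h import *
T=get_image('top')
f=lambda x,y:((x-400+.5)/5-.5+280,(y+.5)/5-.5+130)
for z in(132,102,90):
  p=[plane(T,f(*q),z) for q in((472,117),(672,117),(675,192),(473,190))];print(z,np.mean(p,0)[:2].round(1),[np.linalg.norm(p[i]-p[j]).round(1) for i,j in((0,1),(3,2),(0,3),(1,2))])
for z in(102,60):
  p=[plane(T,f(*q),z)for q in((535,72),(608,72),(612,262),(537,260))];print(z,np.mean(p,0)[:2].round(1),[np.linalg.norm(p[i]-p[j]).round(1) for i,j in((0,1),(3,2),(0,3),(1,2))])
"
python3 -m creep '{"travel":[[0,0,0],[0,0,0],[0,0,0],[0,0,0],[0,0,0],[0,0,0],[0,0,0]],"turn":[-8,-8,-8,-8,-8,-8,-8],"claw":[94,94,94,94,94,94,94]}'
python3 -c "
from cell import env;print(env.read_state()['joint_positions'])"
```

```text
[0.12828469 0.17941053 1.43564341 0.12817316 1.51292404 2.7034602 ]
132 [ 619.7 -192.6] [np.float64(170.4), np.float64(170.7), np.float64(64.3), np.float64(66.1)]
102 [ 628.5 -197.1] [np.float64(173.4), np.float64(173.7), np.float64(65.4), np.float64(67.2)]
90 [ 632.1 -198.9] [np.float64(174.6), np.float64(174.9), np.float64(65.9), np.float64(67.7)]
102 [ 618.1 -197.2] [np.float64(63.6), np.float64(64.0), np.float64(168.1), np.float64(169.9)]
60 [ 630.2 -203.5] [np.float64(65.1), np.float64(65.6), np.float64(172.2), np.float64(174.0)]
time: 12.6
position: [516.0, 187.6, 281.7]
orientation: [-3.013, 0.006, -0.028]
contact_force: [-0.2, -0.5, 0.0]
opening: 93.9
finger_force: 0.0
[0.12744824 0.1790818  1.43607148 0.12865055 1.51302294 1.72037624]
```

```bash

python3 -m creep '{"travel":[[-14,42,-9],[-14,42,-9],[-14,42,-9],[-14,42,-9],[-14,42,-9],[-14,42,-9],[-14,42,-9],[-14,42,-9]],"turn":[0,0,0,0,0,0,0,0],"claw":[94,94,94,94,94,94,94,94]}'
python3 -m creep '{"travel":[[-14,42,-9],[-14,42,-9],[-14,42,-9],[-14,42,-9],[0,0,0],[0,0,0],[0,0,0],[0,0,0]],"turn":[0,0,0,0,-8.5,-8.5,-8.5,-8.5],"claw":[94,94,94,94,94,94,94,94]}'
python3 -m creep '{"travel":[[0,0,0],[0,0,0],[0,0,0],[0,0,0],[0,0,0],[0,0,0],[0,0,0],[0,0,0]],"turn":[-8.5,-8.5,-8.5,-8.5,-8.5,-8.5,-8.5,-8.5],"claw":[94,94,94,94,94,94,94,94]}'
python3 -c "
from h import *
print(env.read_state()['joint_positions'])
D=grab()
a=D['scene']['img'][120:210,265:355];b=D['top']['img'][130:220,280:350]
cv2.imwrite('pics/c6.png',cv2.resize(np.hstack([a,b])[...,::-1],None,fx=5,fy=5,interpolation=cv2.INTER_CUBIC))"
```

```text
time: 13.4
position: [391.3, -152.6, 310.8]
orientation: [-3.013, 0.007, -0.034]
contact_force: [0.3, -0.7, 0.0]
opening: 94.0
finger_force: 0.0
time: 14.2
position: [330.1, -320.6, 324.6]
orientation: [-3.03, -0.066, 0.561]
contact_force: [0.0, -1.0, 0.6]
opening: 94.1
finger_force: 0.0
time: 15.0
position: [330.2, -320.3, 324.6]
orientation: [3.122, -0.128, 1.753]
contact_force: [-0.6, -0.5, 0.2]
opening: 94.1
finger_force: 0.0
[-0.98230763  0.11168866  1.41612222  0.06968542  1.72348181 -1.15639623]
```

View pics/c6.png

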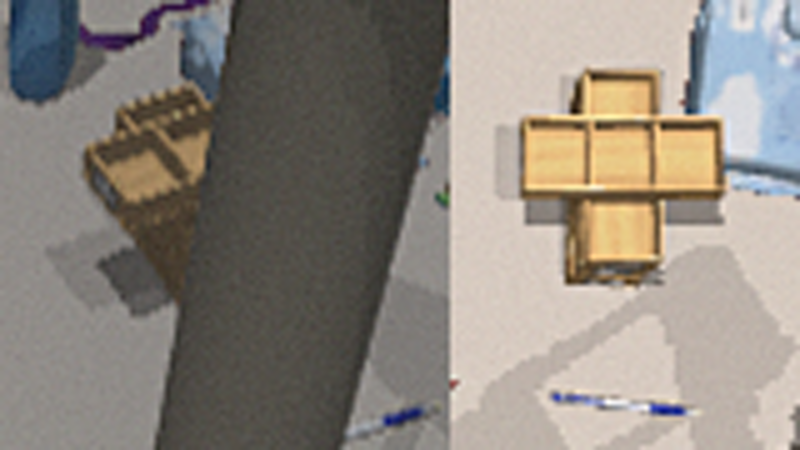

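```bash
python3 -c "
from h import *
D=grab();S,T=D['scene'],D['top']
f=lambda x,y,ox,oy:((x+.5)/5-.5+ox,(y+.5)/5-.5+oy)
for s,t in(((88,155),(523,117)),((127,207),(523,190))): print(tri(S,f(*s,265,120),T,f(t[0]-450,t[1],280,130)))
"
python3 -m creep '{"travel":[[0,0,0],[0,0,0],[0,0,0],[0,0,0],[0,0,0],[0,0,0],[0,0,0],[0,0,0]],"turn":[-8.5,-8.5,-8.5,-8.5,-8.5,-8.5,-8.5,-8.5],"claw":[94,94,94,94,94,94,94,94]}'
python3 -m creep '{"travel":[[0,0,0],[0,0,0],[0,0,0]],"turn":[-8.5,-8.5,-3],"claw":[94,94,94]}'
python3 -c "
from h import *
print(env.read_state()['joint_positions'])"
```

```text
(array([ 652.78136313, -110.44867322,  115.97191248]), np.float64(3.8587539964558397))
(array([ 587.21514931, -109.24022047,  122.71274635]), np.float64(0.06595119950903278))
time: 16.0
position: [330.8, -319.3, 324.8]
orientation: [3.015, -0.029, 2.939]
contact_force: [-0.4, 0.2, -0.6]
opening: 94.2
finger_force: 0.0
time: 16.3
position: [330.8, -319.3, 324.8]
orientation: [3.012, 0.015, -3.0]
contact_force: [0.3, 0.1, 0.2]
opening: 94.1
finger_force: 0.0
[-0.98061872  0.11113569  1.41651543  0.07045747  1.72359984 -2.68705644]
```

```bash

python3 -m creep '{"travel":[[0,0,0],[0,0,0]],"turn":[-6,0],"claw":[94,94]}'
python3 -c "
from h import *
print(env.read_state()['joint_positions'])"
```

```text
time: 16.5
position: [349.6, -305.4, 326.5]
orientation: [3.022, 0.009, -2.925]
contact_force: [-0.8, -0.3, -0.6]
opening: 94.1
finger_force: 0.0
[-0.9194693   0.11617725  1.40543389  0.05961061  1.72481048 -2.70158334]
```

```bash

python3 -m creep '{"travel":[[32,-24,0],[32,-24,0],[0,0,0]],"turn":[0,0,0],"claw":[94,94,94]}'
python3 -c "
from h import *
from scipy.spatial.transform import Rotation as R
s=env.read_state();print(s['joint_positions'],R.from_euler('xyz',s['orientation']).as_matrix()[:,2])"
```

```text
time: 16.8
position: [326.1, -345.9, 321.2]
orientation: [3.036, -0.03, -2.982]
contact_force: [-0.6, -0.3, -0.4]
opening: 93.9
finger_force: 0.0
[-0.97601386  0.14201317  1.38598042  0.01744799  1.72200908 -2.70302364] [-0.0463439   0.09928692 -0.99397905]
```

```bash

python3 -m creep '{"travel":[[-18,45,0],[-18,45,0],[-18,45,0],[-18,45,0],[-18,45,0],[-18,45,0],[-18,45,0],[-18,45,0]],"turn":[0,0,0,0,0,0,0,0],"claw":[94,94,94,94,94,94,94,94]}'
python3 -m creep '{"travel":[[-18,45,0],[-18,45,0],[-18,45,0],[-18,45,0],[-18,45,0],[0,0,0],[0,0,0],[0,0,0]],"turn":[0,0,0,0,0,-8.5,-8.5,-8.5],"claw":[94,94,94,94,94,94,94,94]}'
python3 -m creep '{"travel":[[0,0,0],[0,0,0],[0,0,0],[0,0,0],[0,0,0],[0,0,0]],"turn":[-8.5,-8.5,-8.5,-8.5,-8.5,-8.5],"claw":[94,94,94,94,94,94]}'
cat > st.py <<'E'
from h import *
from scipy.spatial.transform import Rotation as R
s=env.read_state();M=R.from_euler('xyz',s['orientation']).as_matrix();print(s['joint_positions'].round(4),M.round(3).tolist())
E
python3 st.py
```

```text
time: 17.6
position: [412.2, 35.0, 356.5]
orientation: [3.036, -0.027, -2.98]
contact_force: [0.8, 0.6, 0.0]
opening: 94.1
finger_force: 0.0
time: 18.4
position: [465.3, 269.3, 377.0]
orientation: [3.034, 0.02, -2.529]
contact_force: [-0.2, 0.5, 0.3]
opening: 94.1
finger_force: 0.0
time: 19.0
position: [463.2, 275.5, 378.2]
orientation: [3.091, 0.089, -1.659]
contact_force: [1.5, -0.2, -0.4]
opening: 94.2
finger_force: 0.0
[ 0.331   0.1702  1.2165  0.104   1.7643 -2.7048] [[-0.088, -0.995, -0.043], [-0.992, 0.084, 0.093], [-0.089, 0.051, -0.995]]
```

```bash

python3 -m creep '{"travel":[[36,-16,0],[36,-16,0],[0,0,0]],"turn":[0,0,0],"claw":[94,94,94]}'
python3 st.py
```

```text
time: 19.3
position: [477.4, 237.2, 374.6]
orientation: [3.098, 0.058, -1.719]
contact_force: [0.2, 0.0, -0.2]
opening: 94.1
finger_force: 0.0
[ 0.2774  0.168   1.2252  0.0717  1.7638 -2.7039] [[-0.148, -0.988, -0.034], [-0.987, 0.145, 0.063], [-0.058, 0.043, -0.997]]
```

```bash

python3 -m creep '{"travel":[[36,-16,0],[36,-16,0],[36,-16,0],[36,-16,0],[0,0,0]],"turn":[0,0,0,0,0],"claw":[94,94,94,94,94]}'
python3 st.py
```

```text
time: 19.8
position: [496.7, 161.2, 370.7]
orientation: [3.12, -0.0, -1.833]
contact_force: [0.3, -0.4, 0.1]
opening: 93.8
finger_force: 0.0
[ 0.1737  0.1591  1.2431  0.0091  1.7594 -2.7037] [[-0.26, -0.965, -0.021], [-0.966, 0.26, 0.005], [0.0, 0.022, -1.0]]
```

```bash

python3 -m creep '{"travel":[[0,0,0],[0,0,0],[0,0,0],[0,0,0],[0,0,0],[0,0,0],[0,0,0],[0,0,0]],"turn":[8.5,8.5,8.5,8.5,8.5,8.5,8.5,8.5],"claw":[94,94,94,94,94,94,94,94]}'
python3 -m creep '{"travel":[[0,0,0],[0,0,0],[0,0,0],[0,0,0],[0,0,0],[0,0,0],[0,0,0],[0,0,0]],"turn":[8.5,8.5,8.5,8.5,8.5,8.5,8.5,8.5],"claw":[94,94,94,94,94,94,94,94]}'
python3 -m creep '{"travel":[[0,0,0],[0,0,0],[0,0,0],[-40,-20,0],[-40,-20,0],[-40,-20,0],[-40,-20,0],[-40,-20,0]],"turn":[8.5,8.5,8,0,0,0,0,0],"claw":[94,94,94,94,94,94,94,94]}'
python3 -m creep '{"travel":[[-40,-20,0],[-40,-20,0],[-40,-20,0],[-40,-20,0],[-40,-20,0],[-40,-20,0],[-40,-20,0],[-40,-20,0]],"turn":[0,0,0,0,0,0,0,0],"claw":[94,94,94,94,94,94,94,94]}'
python3 -m creep '{"travel":[[-40,-20,0],[-40,-20,0],[-40,-20,0],[-40,-20,0],[-40,-20,0],[0,0,0]],"turn":[0,0,0,0,0,0],"claw":[94,94,94,94,94,94]}'
python3 st.py
python3 -c "
from h import *
D=grab()
a=D['scene']['img'][120:210,265:355];b=D['top']['img'][130:220,280:350]
cv2.imwrite('pics/c7.png',cv2.resize(np.hstack([a,b])[...,::-1],None,fx=5,fy=5,interpolation=cv2.INTER_CUBIC))"
```

```text
time: 20.6
position: [496.1, 163.9, 371.0]
orientation: [3.132, -0.02, -3.022]
contact_force: [0.4, -0.6, -0.6]
opening: 94.2
finger_force: 0.0
time: 21.4
position: [496.1, 163.9, 370.9]
orientation: [-3.127, -0.017, 2.074]
contact_force: [-0.3, 0.9, 0.1]
opening: 93.8
finger_force: 0.0
time: 22.2
position: [410.1, -44.1, 371.5]
orientation: [-3.122, -0.008, 1.645]
contact_force: [1.2, -0.9, -0.4]
opening: 93.8
finger_force: 0.0
time: 23.0
position: [273.9, -375.3, 372.2]
orientation: [-3.122, -0.008, 1.643]
contact_force: [1.1, -0.6, 0.7]
opening: 94.0
finger_force: 0.0
time: 23.6
position: [187.1, -585.4, 369.4]
orientation: [-3.12, -0.01, 1.639]
contact_force: [0.9, -0.3, -0.3]
opening: 94.0
finger_force: 0.0
[-1.3613  0.3103  1.0429 -0.021   1.8009 -1.4343] [[-0.068, 0.997, -0.023], [0.998, 0.068, 0.008], [0.01, -0.022, -1.0]]
```

View pics/c7.png

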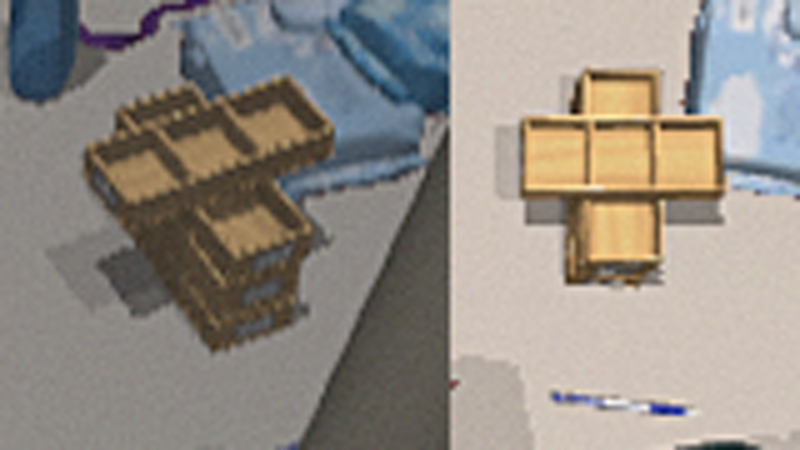

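The image shows tray_three alone crosswise on three trays (three labels), with its rim corners in the left half at about (88,155), (290,78), (333,130) and (127,207).

```bash
python3 -c "
from h import *
D=grab();S,T=D['scene'],D['top']
f=lambda x,y,ox,oy:((x+.5)/5-.5+ox,(y+.5)/5-.5+oy)
for s,t in(((88,155),(523,117)),((290,77),(722,117)),((333,132),(725,192)),((127,207),(523,190)),((310,232),(662,262)),((232,272),(586,260)),((213,348),(570,280))):
  p,e=tri(S,f(*s,265,120),T,f(t[0]-450,t[1],280,130));print(p.round(1),e.round(1))
"

```

```text
[ 652.8 -110.4  116. ] 3.9
[ 656.7 -280.   124.1] 4.5
[ 592.5 -280.8  122.1] 0.4
[ 587.2 -109.2  122.7] 0.1
[ 536.8 -232.6   91.2] 0.7
[ 538.9 -170.2   75.9] 1.7
[ 540.4 -165.8   -6.2] 1.0
```

```bash
python3 -c "
from h import *
D=grab();S,T=D['scene'],D['top']
for z in(70,80,90,100,110,120,130): print(z,((proj(S,(617,-199-52,z))+.5-[230,110])*3.8).round(),((proj(S,(617,-199-47,z))+.5-[230,110])*3.8).round())
for z in(320,345,370,400): print(z,proj(T,(187,-585,z)),proj(S,(187,-585,z)))
"

```

```text
70 [340. 171.] [336. 172.]
80 [341. 164.] [337. 165.]
90 [343. 156.] [338. 158.]
100 [344. 149.] [339. 150.]
110 [345. 141.] [340. 143.]
120 [346. 133.] [342. 135.]
130 [347. 126.] [343. 127.]
320 [431.02419111 266.17499631] [505.03982325 152.58086272]
345 [434.04397278 265.95412859] [509.08595436 146.20133863]
370 [437.16574614 265.72580117] [513.26662642 139.60968421]
400 [441.05392894 265.44141834] [518.47066776 131.40448617]
```

```bash

python3 -m creep '{"travel":[[0,0,0],[40,30,0],[40,30,0],[40,30,0],[40,30,0],[40,30,0],[40,30,0],[40,30,0]],"turn":[2,0,0,0,0,0,0,0],"claw":[94,94,94,94,94,94,94,94]}'
python3 go.py 620 -193 200 92
```

```text
time: 24.7
position: [389.3, -289.8, 371.0]
orientation: [-3.122, -0.006, 1.61]
contact_force: [1.6, -1.1, 0.6]
opening: 94.1
finger_force: 0.0
at [ 389.3 -289.8  371. ] yaw 92.2 t 24.7 turn 0.2 shift 88.7 233.9 171.0
```

```bash

python3 -m creep '{"travel":[[15,39,0],[15,39,0],[15,39,20],[15,39,20],[15,39,20],[12,36,20],[0,0,40],[0,0,0]],"turn":[0,0,0,0,0,0,0,0],"claw":[94,94,94,94,94,94,94,94]}'
python3 go.py 620 -193 106 92
```

```text
time: 25.5
position: [610.5, -192.9, 240.2]
orientation: [-3.109, -0.013, 1.611]
contact_force: [-0.2, -0.1, -0.3]
opening: 93.9
finger_force: 0.0
at [ 610.5 -192.9  240.2] yaw 92.3 t 25.5 turn 0.3 shift -0.4 9.5 134.2
```

```bash

python3 -m creep '{"travel":[[0,9,30],[0,0,35],[0,0,30],[0,0,0]],"turn":[0,0,0,0],"claw":[94,94,94,94]}'
python3 st.py; python3 go.py 620 -193 106 92
```

```text
time: 25.9
position: [618.1, -194.5, 149.2]
orientation: [-3.115, -0.01, 1.608]
contact_force: [-0.0, 0.2, 0.2]
opening: 93.7
finger_force: 0.0
[-0.4107  0.4289  1.3886 -0.0024  1.352  -0.4479] [[-0.038, 0.999, -0.027], [0.999, 0.038, 0.009], [0.01, -0.026, -1.0]]
at [ 618.1 -194.5  149.2] yaw 92.2 t 25.9 turn 0.2 shift 1.4 2.0 43.2
```

```bash

python3 -m creep '{"travel":[[1,2,20],[0,1,15],[0,0,8],[0,0,0]],"turn":[0,0,0,0],"claw":[94,94,94,94]}'
python3 -m creep '{"travel":[[0,0,0],[0,0,0],[0,0,0],[0,0,0],[0,0,0],[0,0,0]],"turn":[0,0,0,0,0,0],"claw":[60,60,60,60,60,60]}'
python3 go.py 620 -80 200 2
```

```text
time: 26.3
position: [623.0, -194.3, 109.2]
orientation: [-3.122, -0.007, 1.608]
contact_force: [-0.5, -0.1, 0.0]
opening: 94.3
finger_force: 0.0
time: 26.9
position: [622.2, -194.3, 108.3]
orientation: [-3.12, -0.007, 1.609]
contact_force: [-2.9, 0.3, 5.3]
opening: 65.6
finger_force: 30.0
at [ 622.2 -194.3  108.3] yaw 92.2 t 26.9 turn 90.2 shift 1.8 -114.3 -91.7
```

```bash

python3 -m creep '{"travel":[[0,0,-5],[0,0,-15],[0,0,-25],[10,0,-25],[30,0,0],[35,0,0],[28,0,0],[10,0,0]],"turn":[0,0,0,0,0,0,0,0],"claw":[60,60,60,60,60,60,60,60]}'
python3 -m creep '{"travel":[[0,0,0],[0,0,0],[0,0,0],[0,0,0],[0,0,0],[0,0,0],[0,0,0],[0,0,0]],"turn":[4,8,8,8,8,8,8,8],"claw":[60,60,60,60,60,60,60,60]}'
python3 -m creep '{"travel":[[0,0,0],[0,0,0],[0,0,0],[0,0,0],[0,0,0]],"turn":[8,8,8,6,0],"claw":[60,60,60,60,60]}'
python3 st.py;python3 go.py 622 -80 6 2
```

```text
time: 27.7
position: [620.1, -78.8, 178.3]
orientation: [-3.121, -0.009, 1.611]
contact_force: [0.2, 0.5, -0.9]
opening: 65.6
finger_force: 29.9
time: 28.5
position: [620.4, -82.5, 178.0]
orientation: [-3.125, 0.014, 0.555]
contact_force: [-0.0, -0.2, -1.5]
opening: 65.9
finger_force: 29.9
time: 29.0
position: [620.3, -82.4, 178.1]
orientation: [-3.134, 0.021, 0.038]
contact_force: [-0.2, -1.0, -1.4]
opening: 65.8
finger_force: 30.0
[-2.4400e-01  3.7550e-01  1.4022e+00  1.2000e-03  1.3859e+00  1.2890e+00] [[0.999, 0.037, -0.021], [0.038, -0.999, 0.006], [-0.021, -0.007, -1.0]]
at [620.3 -82.4 178.1] yaw 2.2 t 29.0 turn 0.2 shift 1.8 -2.4 172.1
```

```bash

python3 -m creep '{"travel":[[0,0,25],[0,0,40],[0,0,40],[0,0,35],[0,0,18],[0,0,5],[0,0,0]],"turn":[0,0,0,0,0,0,0],"claw":[60,60,60,60,60,60,60]}'
python3 -m creep '{"travel":[[0,0,3],[0,0,0]],"turn":[0,0],"claw":[60,60]}'
python3 -m creep '{"travel":[[0,0,2],[0,0,0]],"turn":[0,0],"claw":[60,60]}'
```

```text
time: 29.7
position: [616.5, -80.9, 15.0]
orientation: [-3.134, 0.022, 0.039]
contact_force: [-0.1, 0.2, -2.2]
opening: 66.1
finger_force: 29.9
time: 29.9
position: [617.4, -80.9, 13.7]
orientation: [-3.135, 0.019, 0.038]
contact_force: [0.2, 0.0, -1.6]
opening: 66.1
finger_force: 29.9
time: 30.1
position: [616.6, -80.6, 11.1]
orientation: [-3.134, 0.02, 0.038]
contact_force: [0.5, 0.4, -1.5]
opening: 65.4
finger_force: 29.9
```

```bash

python3 -m creep '{"travel":[[0,0,2],[0,0,0]],"turn":[0,0],"claw":[60,60]}'
python3 -m creep '{"travel":[[0,0,1.5],[0,0,0]],"turn":[0,0],"claw":[60,60]}'
python3 -m creep '{"travel":[[0,0,1],[0,0,0]],"turn":[0,0],"claw":[60,60]}'
```

```text
time: 30.3
position: [616.6, -80.5, 8.7]
orientation: [-3.134, 0.02, 0.038]
contact_force: [-0.9, 0.2, -0.6]
opening: 65.7
finger_force: 30.0
time: 30.5
position: [616.3, -80.6, 7.2]
orientation: [-3.134, 0.021, 0.038]
contact_force: [-1.6, -0.7, 0.2]
opening: 65.7
finger_force: 30.0
time: 30.7
position: [616.1, -80.7, 6.7]
orientation: [-3.134, 0.021, 0.038]
contact_force: [-2.2, 0.2, 5.3]
opening: 65.8
finger_force: 30.0
```

```bash

python3 -m creep '{"travel":[[0,0,0],[0,0,0],[0,0,-25],[0,0,-45],[0,0,-45],[0,0,-25],[0,30,0],[0,45,0]],"turn":[0,0,0,0,0,0,0,0],"claw":[94,94,94,94,94,94,94,94]}'
python3 -m creep '{"travel":[[1,40,0],[0,0,0]],"turn":[0,0],"claw":[94,94]}'
python3 go.py 620 -196 79 2
```

```text
time: 31.5
position: [623.2, -155.0, 147.0]
orientation: [-3.134, 0.018, 0.042]
contact_force: [0.4, -1.0, 0.2]
opening: 94.2
finger_force: 0.0
time: 31.7
position: [625.0, -201.5, 144.5]
orientation: [-3.137, 0.02, 0.033]
contact_force: [-0.1, 0.9, 0.0]
opening: 93.9
finger_force: 0.0
at [ 625.  -201.5  144.5] yaw 1.9 t 31.7 turn -0.1 shift -4.8 -5.7 65.5
```

```bash

python3 -m creep '{"travel":[[-3,-4,20],[0,-1,25],[0,0,15],[0,0,5],[0,0,0],[0,0,0],[0,0,0]],"turn":[0,0,0,0,0,0,0],"claw":[94,94,94,94,94,94,94]}'
python3 -m creep '{"travel":[[0,0,0],[0,0,0],[0,0,0],[0,0,0],[0,0,0],[0,0,0]],"turn":[0,0,0,0,0,0],"claw":[60,60,60,60,60,60]}'
python3 -m creep '{"travel":[[0,0,-5],[0,0,-15],[0,0,-20],[0,0,0]],"turn":[0,0,0,0],"claw":[60,60,60,60]}'
python3 go.py 616.1 -80.7 100 2
```

```text
time: 32.4
position: [620.9, -191.1, 81.4]
orientation: [-3.135, 0.019, 0.038]
contact_force: [0.5, 0.2, 0.7]
opening: 93.8
finger_force: 0.0
time: 33.0
position: [620.3, -191.6, 80.6]
orientation: [-3.135, 0.02, 0.038]
contact_force: [-0.5, -2.2, 2.0]
opening: 65.3
finger_force: 30.0
time: 33.4
position: [622.5, -191.5, 122.7]
orientation: [-3.135, 0.017, 0.038]
contact_force: [0.2, 0.4, -1.1]
opening: 65.9
finger_force: 30.0
at [ 622.5 -191.5  122.7] yaw 2.2 t 33.4 turn 0.2 shift -2.5 -110.9 22.7
```

```bash

python3 -m creep '{"travel":[[0,-12,0],[0,-28,0],[-2,-34,0],[0,-26,0],[0,-11,20],[0,0,30],[0,0,20],[0,0,0]],"turn":[0,0,0,0,0,0,0,0],"claw":[60,60,60,60,60,60,60,60]}'
python3 go.py 616.1 -80.7 42 2
```

```text
time: 34.2
position: [609.0, -77.7, 46.9]
orientation: [-3.131, 0.03, 0.039]
contact_force: [-0.6, 0.1, -2.6]
opening: 65.7
finger_force: 30.0
at [609.  -77.7  46.9] yaw 2.2 t 34.2 turn 0.2 shift 7.0 3.2 4.9
```

```bash

python3 -m creep '{"travel":[[0,0,0],[0,0,0]],"turn":[0,0],"claw":[60,60]}'
python3 go.py 616.1 -80.7 42 2; python3 st.py
```

```text
time: 34.4
position: [613.9, -79.9, 52.0]
orientation: [-3.134, 0.019, 0.038]
contact_force: [0.3, 0.3, -1.9]
opening: 66.0
finger_force: 30.0
at [613.9 -79.9  52. ] yaw 2.2 t 34.4 turn 0.2 shift 2.1 0.9 10.0
[-0.2429  0.4596  1.5975  0.0019  1.1052  1.2894] [[0.999, 0.038, -0.02], [0.038, -0.999, 0.007], [-0.019, -0.007, -1.0]]
```

```bash

python3 -m creep '{"travel":[[2,1,6],[0,0,4],[0,0,0],[0,0,0]],"turn":[0,0,0,0],"claw":[60,60,60,60]}'
python3 -m creep '{"travel":[[0,0,2],[0,0,0]],"turn":[0,0],"claw":[60,60]}'
python3 -m creep '{"travel":[[0,0,1],[0,0,0]],"turn":[0,0],"claw":[60,60]}'
```

```text
time: 34.8
position: [614.9, -80.9, 41.1]
orientation: [-3.134, 0.021, 0.038]
contact_force: [0.3, 0.2, -0.8]
opening: 65.8
finger_force: 30.0
time: 35.0
position: [614.8, -80.8, 39.0]
orientation: [-3.134, 0.021, 0.038]
contact_force: [-0.4, -0.2, -1.2]
opening: 65.6
finger_force: 30.0
time: 35.2
position: [615.0, -80.8, 38.6]
orientation: [-3.134, 0.021, 0.038]
contact_force: [-1.0, 0.2, 1.3]
opening: 65.9
finger_force: 30.0
```

```bash

python3 -m creep '{"travel":[[0,0,0],[0,0,0],[0,0,-25],[0,0,-40],[0,0,-10],[0,30,0],[0,45,0],[2,37,0]],"turn":[0,0,0,0,0,0,0,0],"claw":[94,94,94,94,94,94,94,94]}'
python3 -m creep '{"travel":[[0,0,0],[0,0,0]],"turn":[0,0],"claw":[94,94]}'
python3 -c "
from h import *
T=get_image('top');b=T['img'][130:220,270:345]
S=get_image('scene');a=S['img'][130:220,260:340]
cv2.imwrite('pics/c8.png',cv2.resize(np.hstack([a,b])[...,::-1],None,fx=5,fy=5,interpolation=cv2.INTER_CUBIC))"
python3 go.py 620 -194 45 2
```

```text
time: 36.0
position: [622.6, -194.4, 111.8]
orientation: [-3.134, 0.021, 0.039]
contact_force: [0.4, -0.0, 0.7]
opening: 93.8
finger_force: 0.0
time: 36.2
position: [622.3, -193.5, 111.2]
orientation: [-3.133, 0.022, 0.036]
contact_force: [-0.0, -0.4, -0.6]
opening: 94.0
finger_force: 0.0
at [ 622.3 -192.   111.6] yaw 2.2 t 36.3 turn 0.2 shift -2.4 1.9 66.6
```

View pics/c8.png

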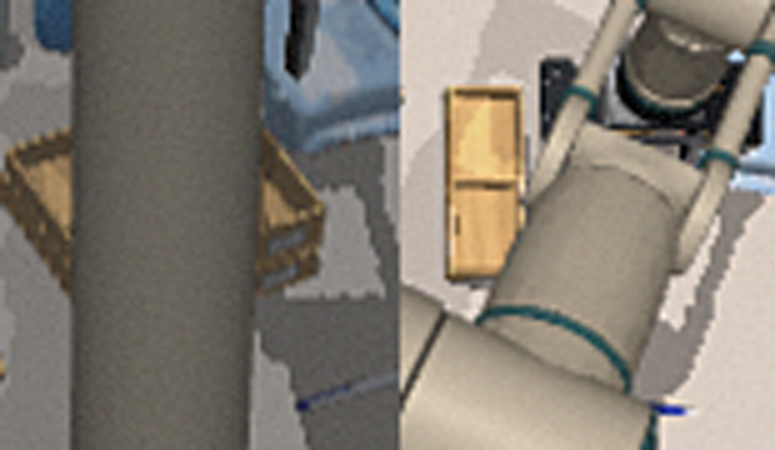

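The image shows tray_two, with its cross wall at about (485,185), squarely on tray_three at the parking spot. Deep and base remain under the gripper, with two labels at (283,240) and (280,270).

```bash

python3 -m creep '{"travel":[[-1,2,25],[0,0,25],[0,0,12],[0,0,4],[0,0,0],[0,0,0]],"turn":[0,0,0,0,0,0],"claw":[94,94,94,94,94,94]}'
python3 -m creep '{"travel":[[0,0,0],[0,0,0],[0,0,0],[0,0,0],[0,0,0],[0,0,0]],"turn":[0,0,0,0,0,0],"claw":[60,60,60,60,60,60]}'
python3 -m creep '{"travel":[[0,0,-5],[0,0,-15],[0,0,-30],[0,0,-40],[0,0,-20],[0,0,0],[0,0,0]],"turn":[0,0,0,0,0,0,0],"claw":[60,60,60,60,60,60,60]}'
python3 go.py 599 244 150 -6
```

```text
time: 36.9
position: [621.3, -194.7, 47.3]
orientation: [-3.135, 0.019, 0.038]
contact_force: [0.3, -0.7, -0.6]
opening: 93.9
finger_force: 0.0
time: 37.5
position: [620.5, -194.4, 46.6]
orientation: [-3.133, 0.021, 0.038]
contact_force: [0.2, 1.4, 2.3]
opening: 65.8
finger_force: 29.9
time: 38.2
position: [622.2, -195.5, 155.4]
orientation: [-3.134, 0.022, 0.038]
contact_force: [-0.6, 0.7, -2.3]
opening: 66.2
finger_force: 29.9
at [ 622.2 -195.5  155.4] yaw 2.2 t 38.2 turn 8.2 shift -69.0 -434.6 5.4
```

```bash

python3 -m creep '{"travel":[[0,-10,0],[-4,-25,0],[-7,-43,0],[-7,-43,0],[-7,-43,0],[-7,-43,0],[-7,-43,0],[-7,-43,0]],"turn":[4,4,0,0,0,0,0,0],"claw":[60,60,60,60,60,60,60,60]}'
python3 -m creep '{"travel":[[-7,-43,0],[-7,-43,0],[-6,-30,0],[-3,-15,0],[0,0,0],[0,0,0]],"turn":[0,0,0,0,0,0],"claw":[60,60,60,60,60,60]}'
python3 go.py 599 244 25 -6;python3 st.py
```

```text
time: 39.0
position: [601.7, 102.0, 155.9]
orientation: [-3.138, 0.026, -0.102]
contact_force: [-0.4, -0.3, -1.8]
opening: 65.8
finger_force: 29.9
time: 39.6
position: [593.7, 231.8, 158.5]
orientation: [-3.139, 0.023, -0.102]
contact_force: [0.3, -0.6, -1.5]
opening: 65.9
finger_force: 29.9
at [593.7 231.8 158.5] yaw -5.8 t 39.6 turn 0.2 shift 4.0 -12.7 133.5
[0.2566 0.4028 1.4077 0.0106 1.3522 1.9269] [[0.995, -0.102, -0.023], [-0.102, -0.995, 0.005], [-0.023, -0.002, -1.0]]
```

```bash

python3 -m creep '{"travel":[[6,-12,20],[2,0,40],[0,0,40],[0,0,25],[0,0,6],[0,0,0],[0,0,0]],"turn":[0,0,0,0,0,0,0],"claw":[60,60,60,60,60,60,60]}'
python3 -m creep '{"travel":[[0,0,2],[0,0,0]],"turn":[0,0],"claw":[60,60]}'
python3 go.py 599 244 20 -6
```

```text
time: 40.3
position: [602.2, 244.6, 30.2]
orientation: [-3.136, 0.019, -0.103]
contact_force: [0.1, 0.6, -1.3]
opening: 66.0
finger_force: 29.9
time: 40.5
position: [601.4, 245.4, 28.0]
orientation: [-3.136, 0.019, -0.102]
contact_force: [-0.3, 0.3, -1.9]
opening: 66.0
finger_force: 29.9
at [601.4 245.4  28. ] yaw -5.8 t 40.5 turn 0.2 shift -2.3 1.6 8.0
```

```bash

python3 -m creep '{"travel":[[-2,0,4],[0,0,2],[0,0,0],[0,0,0]],"turn":[0,0,0,0],"claw":[60,60,60,60]}'
python3 -m creep '{"travel":[[0,0,1],[0,0,0]],"turn":[0,0],"claw":[60,60]}'
python3 -m creep '{"travel":[[0,0,1],[0,0,0]],"turn":[0,0],"claw":[60,60]}'
python3 -m creep '{"travel":[[0,0,1],[0,0,0]],"turn":[0,0],"claw":[60,60]}'
```

```text
time: 40.9
position: [598.3, 245.6, 20.5]
orientation: [-3.137, 0.022, -0.102]
contact_force: [-0.5, -0.5, -1.6]
opening: 65.8
finger_force: 29.9
time: 41.1
position: [598.5, 245.6, 19.7]
orientation: [-3.137, 0.022, -0.102]
contact_force: [-0.4, -0.3, -1.4]
opening: 65.8
finger_force: 29.9
time: 41.3
position: [598.6, 245.6, 19.7]
orientation: [-3.137, 0.021, -0.102]
contact_force: [-2.4, 0.6, 4.2]
opening: 65.9
finger_force: 29.9
time: 41.5
position: [598.6, 245.6, 19.6]
orientation: [-3.136, 0.021, -0.102]
contact_force: [-3.4, -0.8, 9.2]
opening: 66.2
finger_force: 29.9
```

```bash

python3 -m creep '{"travel":[[0,0,0],[0,0,0],[0,0,-25],[0,0,-45],[0,0,-45],[0,0,-35],[0,0,0]],"turn":[0,0,0,0,0,0,0],"claw":[94,94,94,94,94,94,94]}'
python3 -c "
from h import *
D=grab()
for n,d in D.items():
  for c in blobs(d,(10,80,70),(28,255,255),60):
    r=rect_on(d,c,15)
    if 400<r[0]<760 and -300<r[1]<350 : print(n,r,rect_on(d,c,30)[:2],c[:,0].min(0),c[:,0].max(0))
"
python3 go.py 615 -81 140 2
```

```text
time: 42.2
position: [605.2, 245.6, 173.5]
orientation: [-3.133, 0.011, -0.102]
contact_force: [-0.1, 0.0, 0.2]
opening: 94.1
finger_force: 0.0
scene [603.7 242.8 205.   67.8  -7.4] [591.9 245.2] [182 187] [211 235]
scene [ 623.5 -110.2  223.8   77.2  -13.6] [ 611.4 -103.1] [270 155] [298 199]
scene [ 618.2 -193.6  189.1   80.3   -1. ] [ 606.2 -185.4] [287 151] [322 189]
top [ 6.225e+02 -1.937e+02  1.783e+02  6.760e+01  2.000e-01] [ 618.3 -191.6] [303 148] [318 186]
top [660.2 251.1  69.   67.3 -77. ] [655.7 249.6] [206 148] [221 163]
top [623.8 -85.4 178.7  68.2   1.4] [619.6 -84.2] [279 147] [294 185]
top [629.4  39.3 171.8  64.9 -11.4] [625.2  39.5] [248 145] [270 182]
at [601.8 244.6 168. ] yaw -5.8 t 42.3 turn -7.8 shift 1.9 325.9 28.0
```

```bash

python3 -m creep '{"travel":[[0,0,0],[0,40,0],[0,45,0],[0,45,0],[0,45,0],[0,45,0],[0,45,0],[0,40,0]],"turn":[-8,0,0,0,0,0,0,0],"claw":[94,94,94,94,94,94,94,94]}'
python3 -m creep '{"travel":[[0,21,0],[0,0,0],[0,0,0]],"turn":[0,0,0],"claw":[94,94,94]}'
python3 go.py 615 -81 41 2;python3 st.py
```

```text
time: 43.1
position: [611.3, -62.2, 162.5]
orientation: [-3.133, 0.026, 0.037]
contact_force: [0.5, -0.1, 0.9]
opening: 94.3
finger_force: 0.0
time: 43.4
position: [612.7, -80.7, 163.1]
orientation: [-3.132, 0.025, 0.037]
contact_force: [0.7, 0.2, -0.3]
opening: 94.0
finger_force: 0.0
at [612.7 -80.7 163.1] yaw 2.1 t 43.4 turn 0.1 shift 2.3 0.3 122.1
[-0.2451  0.3748  1.441   0.0025  1.3519  1.2884] [[0.999, 0.037, -0.025], [0.037, -0.999, 0.009], [-0.025, -0.01, -1.0]]
```

```bash

python3 -m creep '{"travel":[[4,0,30],[1,0,40],[0,0,35],[0,0,12],[0,0,4],[0,0,0],[0,0,0]],"turn":[0,0,0,0,0,0,0],"claw":[94,94,94,94,94,94,94]}'
python3 -m creep '{"travel":[[0,0,0],[0,0,0],[0,0,0],[0,0,0],[0,0,0],[0,0,0]],"turn":[0,0,0,0,0,0],"claw":[60,60,60,60,60,60]}'
python3 -m creep '{"travel":[[0,0,-5],[0,0,-15],[0,0,-25],[0,0,-10],[0,0,0],[0,0,0]],"turn":[0,0,0,0,0,0],"claw":[60,60,60,60,60,60]}'
```

```text
time: 44.1
position: [617.7, -80.1, 45.8]
orientation: [-3.135, 0.018, 0.038]
contact_force: [0.7, 0.3, 0.4]
opening: 94.1
finger_force: 0.0
time: 44.7
position: [616.4, -80.5, 44.5]
orientation: [-3.134, 0.02, 0.038]
contact_force: [-1.4, -0.4, 2.9]
opening: 65.7
finger_force: 30.0
time: 45.3
position: [616.8, -80.5, 98.4]
orientation: [-3.134, 0.022, 0.038]
contact_force: [0.1, -0.3, -1.0]
opening: 65.4
finger_force: 30.0
```

```bash

python3 -m creep '{"travel":[[0,12,0],[0,28,0],[0,34,0],[0,28,0],[1,11,0],[0,0,15],[0,0,15],[0,0,0]],"turn":[0,0,0,0,0,0,0,0],"claw":[60,60,60,60,60,60,60,60]}'
python3 -m creep '{"travel":[[0,0,0]],"turn":[0],"claw":[60]}'
python3 go.py 621.5 -193.3 48 2.2
```

```text
time: 46.1
position: [619.6, -192.3, 65.2]
orientation: [-3.131, 0.027, 0.038]
contact_force: [-0.1, -0.1, -2.1]
opening: 65.4
finger_force: 30.0
time: 46.2
position: [621.6, -192.9, 67.6]
orientation: [-3.133, 0.022, 0.038]
contact_force: [-0.4, -0.5, -1.8]
opening: 66.0
finger_force: 30.0
at [ 621.6 -192.9   67.6] yaw 2.2 t 46.2 turn -0.0 shift -0.1 0.4 19.6
```

```bash

python3 -m creep '{"travel":[[0,0,12],[0,0,7],[0,0,0],[0,0,0]],"turn":[0,0,0,0],"claw":[60,60,60,60]}'
python3 -m creep '{"travel":[[0,0,2],[0,0,0]],"turn":[0,0],"claw":[60,60]}'
python3 -m creep '{"travel":[[0,0,1.5],[0,0,0]],"turn":[0,0],"claw":[60,60]}'
python3 -m creep '{"travel":[[0,0,1],[0,0,0]],"turn":[0,0],"claw":[60,60]}'
```

```text
time: 46.6
position: [621.5, -193.0, 49.0]
orientation: [-3.134, 0.021, 0.038]
contact_force: [-0.7, -1.1, -1.4]
opening: 65.1
finger_force: 30.0
time: 46.8
position: [621.6, -193.2, 47.3]
orientation: [-3.134, 0.021, 0.038]
contact_force: [-0.3, -0.1, -2.2]
opening: 65.4
finger_force: 30.0
time: 47.0
position: [621.4, -193.1, 45.6]
orientation: [-3.134, 0.021, 0.038]
contact_force: [-0.2, 0.7, -1.5]
opening: 65.6
finger_force: 30.0
time: 47.2
position: [621.4, -193.1, 44.6]
orientation: [-3.134, 0.021, 0.038]
contact_force: [-0.6, -0.7, -0.5]
opening: 65.6
finger_force: 30.0
```

```bash

python3 -m creep '{"travel":[[0,0,0.5],[0,0,0],[0,0,0],[0,0,-25],[0,0,-40],[0,-30,0],[0,-45,0],[-1,-38,0]],"turn":[0,0,0,0,0,0,0,0],"claw":[60,94,94,94,94,94,94,94]}'
python3 -m creep '{"travel":[[0,0,0],[0,0,0]],"turn":[0,0],"claw":[94,94]}'
python3 go.py 616.5 -81 12 2.2
```

```text
time: 48.0
position: [617.8, -79.5, 110.6]
orientation: [-3.134, 0.02, 0.037]
contact_force: [0.0, 0.3, -0.2]
opening: 94.1
finger_force: 0.0
time: 48.2
position: [617.8, -80.2, 110.4]
orientation: [-3.135, 0.02, 0.04]
contact_force: [-0.2, -0.1, 0.1]
opening: 94.1
finger_force: 0.0
at [617.8 -80.2 110.4] yaw 2.3 t 48.2 turn 0.1 shift -1.3 0.7 98.4
```

```bash

python3 -m creep '{"travel":[[0,0,30],[0,0,35],[0,0,20],[0,0,8],[0,0,2],[0,0,0],[0,0,0]],"turn":[0,0,0,0,0,0,0],"claw":[94,94,94,94,94,94,94]}'
python3 -m creep '{"travel":[[0,0,0],[0,0,0],[0,0,0],[0,0,0],[0,0,0],[0,0,0]],"turn":[0,0,0,0,0,0],"claw":[60,60,60,60,60,60]}'
python3 -m creep '{"travel":[[0,0,-5],[0,0,-20],[0,0,-40],[0,0,-30],[0,0,-10],[0,0,0],[0,0,0]],"turn":[0,0,0,0,0,0,0],"claw":[60,60,60,60,60,60,60]}'
python3 go.py 621.5 -193.3 80 2.2
```

```text
time: 48.9
position: [616.8, -80.7, 16.4]
orientation: [-3.135, 0.018, 0.037]
contact_force: [0.1, -0.3, -0.8]
opening: 93.9
finger_force: 0.0
time: 49.5
position: [615.8, -80.2, 15.4]
orientation: [-3.134, 0.021, 0.038]
contact_force: [-0.8, -0.5, 3.1]
opening: 65.5
finger_force: 30.0
time: 50.2
position: [616.6, -80.4, 118.5]
orientation: [-3.133, 0.024, 0.038]
contact_force: [0.1, 0.3, -1.6]
opening: 65.5
finger_force: 30.0
at [616.6 -80.4 118.5] yaw 2.2 t 50.2 turn -0.0 shift 0.6 113.0 38.5
```

```bash

python3 -m creep '{"travel":[[0,12,0],[0,28,0],[0,34,0],[0,28,0],[1,11,0],[0,0,0],[0,0,15],[0,0,10]],"turn":[0,0,0,0,0,0,0,0],"claw":[60,60,60,60,60,60,60,60]}'
python3 -m creep '{"travel":[[0,0,8],[0,0,4],[0,0,0],[0,0,0]],"turn":[0,0,0,0],"claw":[60,60,60,60]}'
python3 go.py 621 -193.2 75 2.2
```

```text
time: 51.0
position: [621.8, -192.0, 93.0]
orientation: [-3.132, 0.023, 0.038]
contact_force: [-0.4, -0.2, -1.9]
opening: 65.7
finger_force: 30.0
time: 51.4
position: [622.6, -193.2, 82.5]
orientation: [-3.134, 0.02, 0.038]
contact_force: [0.8, 0.1, -1.7]
opening: 65.8
finger_force: 30.0
at [ 622.6 -193.2   82.5] yaw 2.2 t 51.4 turn -0.0 shift -1.6 -0.0 7.5
```

```bash

python3 -m creep '{"travel":[[-1,0,4],[0,0,1],[0,0,0]],"turn":[0,0,0],"claw":[60,60,60]}'
python3 -m creep '{"travel":[[0,0,1],[0,0,0]],"turn":[0,0],"claw":[60,60]}'
python3 -m creep '{"travel":[[0,0,1],[0,0,0]],"turn":[0,0],"claw":[60,60]}'
python3 -m creep '{"travel":[[0,0,0.5],[0,0,0]],"turn":[0,0],"claw":[60,60]}'
```

```text
time: 51.7
position: [621.0, -193.4, 77.2]
orientation: [-3.134, 0.021, 0.038]
contact_force: [-0.6, -0.2, -1.1]
opening: 65.8
finger_force: 30.0
time: 51.9
position: [621.1, -193.4, 76.2]
orientation: [-3.134, 0.021, 0.038]
contact_force: [-0.1, 0.2, -0.7]
opening: 65.4
finger_force: 30.0
time: 52.1
position: [621.3, -193.5, 75.4]
orientation: [-3.134, 0.02, 0.038]
contact_force: [-0.4, 0.6, -0.3]
opening: 65.7
finger_force: 30.0
time: 52.3
position: [621.3, -193.5, 75.4]
orientation: [-3.134, 0.02, 0.038]
contact_force: [-0.9, -0.1, 1.8]
opening: 65.5
finger_force: 30.0
```

```bash

python3 -m creep '{"travel":[[0,0,0],[0,0,0],[0,0,-25],[0,0,-50],[0,0,-50],[0,0,-50],[0,0,-50],[0,0,0]],"turn":[0,0,0,0,0,0,0,0],"claw":[94,94,94,94,94,94,94,94]}'
python3 -m creep '{"travel":[[-40,28,0],[-40,28,0],[-40,28,0],[-40,28,0],[-40,28,0],[-40,28,0],[-40,28,0],[-40,28,0]],"turn":[0,0,0,0,0,0,0,0],"claw":[94,94,94,94,94,94,94,94]}'
python3 -m creep '{"travel":[[-40,28,0],[-30,20,0],[0,0,0],[0,0,0],[0,0,0],[0,0,0],[0,0,0],[0,0,0]],"turn":[0,0,-8.5,-8.5,-8.5,-8.5,-8.5,-8.5],"claw":[94,94,94,94,94,94,94,94]}'
python3 -m creep '{"travel":[[0,0,0],[0,0,0],[0,0,0],[0,0,0],[0,0,0]],"turn":[-8.5,-8.5,-8.5,-8.5,-3],"claw":[94,94,94,94,94]}'
python3 st.py
cat > m.py <<'E'
from h import *
def pens(D):
    o={}
    for n,roi in(("scene",(150,195,345,275)),("top",(170,180,345,232))):
        d=D[n];x0,y0,x1,y1=roi;L=cv2.cvtColor(cv2.GaussianBlur(d["img"],(3,3),0),cv2.COLOR_RGB2LAB).astype(int)
        for k,m in(("red",L[...,1]>148),("green",L[...,1]<121),("blue",L[...,2]<119)):
            z=np.zeros(m.shape,np.uint8);z[y0:y1,x0:x1]=m[y0:y1,x0:x1]
            z=cv2.morphologyEx(z,cv2.MORPH_CLOSE,np.ones((5,13),np.uint8))
            for c in cv2.findContours(z,cv2.RETR_EXTERNAL,cv2.CHAIN_APPROX_NONE)[0]:
                if len(c)>8: print(n,k,rect_on(d,c,5),c[:,0].min(0),c[:,0].max(0))
D=grab();pens(D)
for n,d in D.items():
  for c in blobs(d,(10,80,70),(28,255,255),60):
    r=rect_on(d,c,11)
    if 400<r[0]<760 and -300<r[1]<350 : print(n,"wood",r,c[:,0].min(0),c[:,0].max(0))
a=D["scene"]["img"][120:280,160:340];b=D["top"]["img"][130:230,175:345]
cv2.imwrite("pics/m.png",np.hstack([cv2.resize(a,None,fx=2.2,fy=2.2,interpolation=2),np.pad(cv2.resize(b,None,fx=2.2,fy=2.2,interpolation=2),((0,132),(0,0),(0,0)))])[...,::-1])
E
python3 m.py
```

```text
time: 53.1
position: [629.2, -196.2, 308.0]
orientation: [-3.141, 0.007, 0.038]
contact_force: [0.5, 0.4, 0.3]
opening: 93.7
finger_force: 0.0
time: 53.9
position: [312.8, -431.5, 303.7]
orientation: [-3.133, 0.021, 0.038]
contact_force: [0.9, -0.5, -0.9]
opening: 93.8
finger_force: 0.0
time: 54.7
position: [246.4, -481.2, 304.6]
orientation: [-3.119, 0.006, 0.934]
contact_force: [0.2, -0.1, -0.3]
opening: 93.9
finger_force: 0.0
time: 55.2
position: [246.4, -481.2, 304.6]
orientation: [-3.12, -0.008, 1.577]
contact_force: [-0.2, 0.2, 0.6]
opening: 93.7
finger_force: 0.0
[-1.2133  0.193   1.3562 -0.0175  1.6077 -1.2204] [[-0.007, 1.0, -0.022], [1.0, 0.007, 0.008], [0.008, -0.022, -1.0]]
scene red [420.7   3.8 123.5   6.4 -76.6] [267 218] [295 236]
scene red [685.3 371.1  74.6  31.3 -15.4] [150 200] [159 216]
scene green [416.6 259.5  47.2  16.6 -77.3] [205 250] [217 259]
top red [424.2   3.1 123.   10.4 -77.7] [252 206] [279 212]
top green [372.8 -96.9  84.3   8.4 -69.4] [279 219] [297 225]
top green [419.5 259.1  45.   15.3 -79.5] [203 206] [213 210]
top blue [ 423.  -252.2   26.8    4.5  -87.8] [320 211] [326 212]
top blue [ 428.8 -170.    39.9    4.5  -87.8] [300 209] [309 210]
scene wood [606.8 242.7 205.8  69.   -6.9] [182 187] [211 235]
scene wood [653.1  63.  172.1  64.5 -11.4] [226 168] [251 204]
scene wood [ 654.  -217.   257.2  117.9   -2.5] [286 139] [323 189]
top wood [605.3 246.4 182.9  75.2  -7.4] [202 148] [223 188]
top wood [ 636.7 -200.9  204.1   81.4    0.7] [303 143] [321 186]
top wood [658.5  60.4 173.   65.5 -11.2] [244 139] [265 176]
```

View pics/m.png

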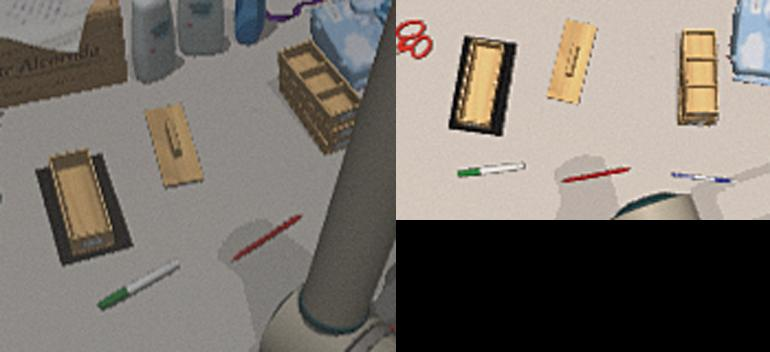

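The image shows the deep tray on the mat (left half, centre about (83,205)) and the restacked trays square at (320,95). The lid has been knocked to about (175,145). The marker runs from (98,305) to (180,263) and the red pen from (233,260) to (301,216). The blue pen is visible only in the top view, from (671,176) to (731,180).

```bash
python3 -c "
from h import *
S=get_image('scene');T=get_image('top')
fs=lambda x,y:np.array([(x+.5)/2.2-.5+160,(y+.5)/2.2-.5+120]);ft=lambda x,y:np.array([(x-396+.5)/2.2-.5+175,(y+.5)/2.2-.5+130])
for n,s,t in(('marker',((98,305),(180,263)),((458,173),(525,165))),('red',((233,260),(301,216)),((563,181),(630,168)))):
  a=[tri(S,fs(*p),T,ft(*q)) for p,q in zip(s,t)];print(n,[(p.round(1),e.round(1)) for p,e in a],((a[0][0]+a[1][0])/2).round(1),np.linalg.norm(a[0][0]-a[1][0]).round(1))
  b=[plane(T,ft(*q),6) for q in t];v=b[0]-b[1];print('top',np.mean(b,0).round(1),np.linalg.norm(v).round(1),np.degrees(np.arctan2(v[1],v[0])))
  b=[plane(S,fs(*q),6) for q in s];v=b[0]-b[1];print('scene',np.mean(b,0).round(1),np.linalg.norm(v).round(1),np.degrees(np.arctan2(v[1],v[0])))
b=[plane(T,ft(*q),5) for q in ((671,176),(733,181))];v=b[0]-b[1];print('blue',np.mean(b,0).round(1),np.linalg.norm(v).round(1),np.degrees(np.arctan2(v[1],v[0])))
# lid bar: darker than plate? bar ends tri
a=[tri(S,fs(*p),T,ft(*q)) for p,q in zip(((145,107),(203,180)),((566,20),(582,103)))];print('lid corners',a)
"
```

```text
marker [(array([4.178e+02, 2.825e+02, 1.000e-01]), np.float64(2.2)), (array([438.8, 145.7,  -3.8]), np.float64(3.1))] [428.3 214.1  -1.9] 138.4
top [427.1 213.7   6. ] 135.9 99.13455911428288
scene [423.2 215.5   6. ] 138.3 96.97734084739159
red [(array([410. ,  68.5,  -5.9]), np.float64(0.3)), (array([442.4, -67. ,  -9.2]), np.float64(0.8))] [426.2   0.7  -7.6] 139.4
top [424.1   1.5   6. ] 138.0 103.31119774448547
scene [417.6   5.6   6. ] 136.2 102.62291414696101
blue [ 424.3 -211.4    5. ] 125.3 87.5386782101999
lid corners [(array([744.73368892,  75.55727523,  18.07154779]), np.float64(0.6872347605655975)), (array([578.86157096,  38.37416705, -16.57056186]), np.float64(6.833890164219518))]
```

```bash

python3 -m creep '{"travel":[[40,27,0],[40,27,0],[40,27,0],[40,27,0],[40,27,0],[40,27,0],[27,15,0],[0,0,0]],"turn":[2,0,0,0,0,0,0,0],"claw":[40,40,40,40,40,40,40,40]}'
python3 -m creep '{"travel":[[0,0,45],[0,0,45],[0,0,45],[0,0,45],[0,0,30],[0,0,0],[0,0,0]],"turn":[0,0,0,0,0,0,0],"claw":[40,40,40,40,40,40,40]}'
python3 go.py 423 -211 8 88; python3 st.py
```

```text
time: 56.2
position: [432.1, -216.0, 303.5]
orientation: [-3.121, -0.008, 1.543]
contact_force: [0.6, 0.9, -0.5]
opening: 40.2
finger_force: 0.0
time: 56.9
position: [426.1, -218.8, 94.0]
orientation: [-3.12, -0.006, 1.538]
contact_force: [0.1, 0.1, -0.0]
opening: 40.6
finger_force: 0.0
at [ 426.1 -218.8   94. ] yaw 88.1 t 56.9 turn 0.1 shift 7.7 -3.3 86.0
[-0.6139  0.2303  1.8464 -0.0079  1.0862 -0.577 ] [[0.033, 0.999, -0.022], [0.999, -0.033, 0.007], [0.006, -0.022, -1.0]]
```

```bash

python3 -m creep '{"travel":[[7,-1,40],[0,0,30],[0,0,12],[0,0,0],[0,0,0]],"turn":[0,0,0,0,0],"claw":[40,40,40,40,40]}'
python3 -m creep '{"travel":[[0,0,4],[0,0,0]],"turn":[0,0],"claw":[40,40]}'
python3 -m creep '{"travel":[[0,0,3],[0,0,0]],"turn":[0,0],"claw":[40,40]}'
```

```text
time: 57.4
position: [425.3, -211.8, 13.5]
orientation: [-3.123, -0.004, 1.538]
contact_force: [-0.1, -0.4, 0.2]
opening: 40.0
finger_force: 0.0
time: 57.6
position: [424.3, -210.9, 8.7]
orientation: [-3.122, -0.005, 1.539]
contact_force: [0.3, -0.2, -0.3]
opening: 39.7
finger_force: 0.0
time: 57.8
position: [423.4, -210.2, 4.8]
orientation: [-3.12, -0.006, 1.539]
contact_force: [-1.0, -0.1, 0.2]
opening: 39.8
finger_force: 0.0
```

```bash

python3 -m creep '{"travel":[[0,0,2],[0,0,0]],"turn":[0,0],"claw":[40,40]}'
python3 -m creep '{"travel":[[0,0,2],[0,0,0]],"turn":[0,0],"claw":[40,40]}'
python3 -m creep '{"travel":[[0,0,1],[0,0,0]],"turn":[0,0],"claw":[40,40]}'
python3 -m creep '{"travel":[[0,0,1],[0,0,0]],"turn":[0,0],"claw":[40,40]}'
```

```text
time: 58.0
position: [423.2, -210.1, 2.5]
orientation: [-3.12, -0.006, 1.539]
contact_force: [-0.0, -0.1, -0.5]
opening: 40.0
finger_force: 0.0
time: 58.2
position: [423.2, -210.1, 0.5]
orientation: [-3.12, -0.006, 1.539]
contact_force: [-0.6, 0.5, -0.2]
opening: 39.8
finger_force: 0.0
time: 58.4
position: [423.2, -210.2, -0.4]
orientation: [-3.12, -0.006, 1.539]
contact_force: [-0.3, -0.8, -0.2]
opening: 40.0
finger_force: 0.0
time: 58.6
position: [423.3, -210.2, -1.3]
orientation: [-3.12, -0.006, 1.539]
contact_force: [-0.3, 0.5, -0.8]
opening: 39.9
finger_force: 0.0
```

```bash

python3 -m creep '{"travel":[[0,0,0],[0,0,0],[0,0,0],[0,0,0],[0,0,0]],"turn":[0,0,0,0,0],"claw":[0,0,0,0,0]}'
```

```text
time: 59.1
position: [424.1, -210.3, -0.5]
orientation: [-3.122, -0.006, 1.538]
contact_force: [-0.5, 1.9, 8.8]
opening: 3.8
finger_force: 10.2
```

```bash

python3 -m creep '{"travel":[[0,0,0],[0,0,0]],"turn":[0,0],"claw":[0,0]}'
python3 -m creep '{"travel":[[0,0,-10],[0,0,0]],"turn":[0,0],"claw":[0,0]}'
```

```text
time: 59.3
position: [424.5, -210.6, -0.4]
orientation: [-3.123, -0.005, 1.538]
contact_force: [1.5, 0.3, 5.4]
opening: 0.6
finger_force: 3.0
time: 59.5
position: [424.1, -210.8, 9.8]
orientation: [-3.121, -0.005, 1.539]
contact_force: [0.5, 0.0, 0.0]
opening: 0.7
finger_force: 0.0
```

```bash

python3 -m creep '{"travel":[[0,0,-10],[0,0,0],[0,0,0],[0,0,10],[0,0,9],[0,0,0]],"turn":[0,0,0,0,0,0],"claw":[40,40,40,40,40,40]}'
python3 -m creep '{"travel":[[0,0,3],[0,0,0]],"turn":[0,0],"claw":[40,40]}'
python3 -m creep '{"travel":[[0,0,1.5],[0,0,0]],"turn":[0,0],"claw":[40,40]}'
python3 -m creep '{"travel":[[0,0,1],[0,0,0]],"turn":[0,0],"claw":[40,40]}'
```

```text
time: 60.1
position: [421.8, -209.2, -2.1]
orientation: [-3.117, -0.008, 1.539]
contact_force: [-0.3, 0.5, 0.1]
opening: 39.5
finger_force: 0.0
time: 60.3
position: [423.0, -210.0, -3.8]
orientation: [-3.119, -0.007, 1.539]
contact_force: [-0.5, 0.2, -0.1]
opening: 39.9
finger_force: 0.0
time: 60.5
position: [423.3, -210.2, -4.7]
orientation: [-3.12, -0.006, 1.539]
contact_force: [0.4, -0.2, 0.8]
opening: 39.7
finger_force: 0.0
time: 60.7
position: [423.2, -210.2, -5.7]
orientation: [-3.12, -0.006, 1.539]
contact_force: [0.5, 0.4, 0.5]
opening: 40.0
finger_force: 0.0
```

```bash

for i in 1; do python3 -m creep '{"travel":[[0,0,1],[0,0,0]],"turn":[0,0],"claw":[40,40]}'; done | grep -E "pos|force"
python3 -m creep '{"travel":[[0,0,0],[0,0,0],[0,0,0],[0,0,0],[0,0,0],[0,0,0]],"turn":[0,0,0,0,0,0],"claw":[0,0,0,0,0,0]}'
```

```text
position: [423.1, -210.1, -6.8]
contact_force: [-0.4, 0.2, 0.2]
finger_force: 0.0
time: 61.5
position: [423.2, -210.2, -6.7]
orientation: [-3.12, -0.006, 1.539]
contact_force: [-0.1, -0.7, 0.7]
opening: 7.4
finger_force: 30.0
```

```bash

python3 -m creep '{"travel":[[0,0,-4],[0,0,-15],[0,0,-30],[0,0,-40],[0,0,-30],[0,0,0],[0,0,0]],"turn":[0,0,0,0,0,0,0],"claw":[0,0,0,0,0,0,0]}'
python3 -c "
from h import *
D=grab();b=D['top']['img'][150:230,260:360];a=D['scene']['img'][180:260,280:360]
cv2.imwrite('pics/c9.png',cv2.resize(np.hstack([a,b])[...,::-1],None,fx=3.5,fy=3.5))"
python3 go.py 599 235 130 -6
```

```text
time: 62.2
position: [425.8, -211.0, 112.6]
orientation: [-3.121, -0.005, 1.539]
contact_force: [0.6, 0.6, -0.8]
opening: 7.5
finger_force: 30.0
at [ 424.7 -210.2  111.1] yaw 88.2 t 62.3 turn 94.2 shift 126.9 -461.0 -18.9
```

View pics/c9.png

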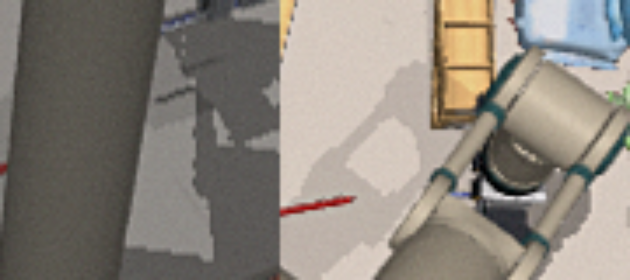

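The crop shows the white pen held under the gripper at about (490,195), with the red pen undisturbed at (315,207).

```bash

python3 -m creep '{"travel":[[0,0,-10],[0,0,-10],[0,0,0],[0,0,0],[0,0,0],[0,0,0],[0,0,0],[0,0,0]],"turn":[8.5,8.5,8.5,8.5,8.5,8.5,8.5,8.5],"claw":[0,0,0,0,0,0,0,0]}'
python3 -m creep '{"travel":[[0,0,0],[0,0,0],[0,0,0],[0,0,0],[5,-25,0],[12,-43,0],[12,-43,0],[12,-43,0]],"turn":[8.5,8.5,8.5,0.7,0,0,0,0],"claw":[0,0,0,0,0,0,0,0]}'
python3 -m creep '{"travel":[[12,-43,0],[12,-43,0],[12,-43,0],[12,-43,0],[12,-43,0],[12,-40,0],[12,-30,0],[0,0,0]],"turn":[0,0,0,0,0,0,0,0],"claw":[0,0,0,0,0,0,0,0]}'
python3 -m creep '{"travel":[[0,0,0],[0,0,0]],"turn":[0,0],"claw":[0,0]}'
python3 go.py 599 236 8 -6; python3 st.py
```

```text
time: 63.1
position: [425.0, -210.4, 130.4]
orientation: [-3.125, 0.02, 0.346]
contact_force: [0.5, -0.2, 0.7]
opening: 7.2
finger_force: 30.0
time: 63.9
position: [482.8, -60.8, 131.0]
orientation: [-3.137, 0.024, -0.103]
contact_force: [1.3, -0.5, 0.4]
opening: 7.3
finger_force: 30.0
time: 64.7
position: [597.6, 216.1, 129.5]
orientation: [-3.136, 0.023, -0.099]
contact_force: [-0.3, -0.2, 0.1]
opening: 7.4
finger_force: 30.0
time: 64.9
position: [595.6, 211.2, 130.6]
orientation: [-3.138, 0.024, -0.105]
contact_force: [-0.3, -0.2, -1.0]
opening: 7.5
finger_force: 30.0
at [595.6 211.2 130.6] yaw -6.0 t 64.9 turn -0.0 shift 0.8 -25.0 122.6
[0.2239 0.413  1.4628 0.0112 1.2876 1.8962] [[0.994, -0.105, -0.024], [-0.105, -0.995, 0.006], [-0.024, -0.003, -1.0]]
```

```bash

python3 -m creep '{"travel":[[3,-25,0],[1,0,20],[0,0,35],[0,0,30],[0,0,15],[0,0,0],[0,0,0]],"turn":[0,0,0,0,0,0,0],"claw":[0,0,0,0,0,0,0]}'
python3 go.py 599 237 6 -6
```

```text
time: 65.6
position: [601.2, 236.4, 32.0]
orientation: [-3.137, 0.022, -0.106]
contact_force: [0.3, -0.5, -0.2]
opening: 7.4
finger_force: 30.0
at [601.2 236.4  32. ] yaw -6.1 t 65.6 turn -0.1 shift -2.2 -0.4 26.0
```

```bash

python3 -m creep '{"travel":[[-1,0,10],[0,0,8],[0,0,0]],"turn":[0,0,0],"claw":[0,0,0]}'
python3 -m creep '{"travel":[[0,0,6],[0,0,0],[0,0,0]],"turn":[0,0,0],"claw":[0,0,0]}'
python3 -m creep '{"travel":[[0,0,0],[0,0,0],[0,0,-30],[0,0,-40],[0,0,-40],[0,0,0]],"turn":[0,0,0,0,0,0],"claw":[18,18,18,18,40,40]}'
python3 go.py 422 3 100 103
```

```text
time: 65.9
position: [598.8, 237.4, 12.7]
orientation: [-3.138, 0.023, -0.105]
contact_force: [-0.9, 0.5, -0.1]
opening: 7.5
finger_force: 30.0
time: 66.2
position: [599.6, 237.8, 7.5]
orientation: [-3.137, 0.022, -0.105]
contact_force: [0.2, 1.0, -0.3]
opening: 7.3
finger_force: 30.0
time: 66.8
position: [606.3, 238.2, 124.3]
orientation: [-3.132, 0.01, -0.105]
contact_force: [1.2, 0.3, -0.3]
opening: 30.6
finger_force: 0.0
at [606.3 238.2 124.3] yaw -6.0 t 66.8 turn -109.0 shift -187.7 -232.5 24.3
```

```bash

python3 -m creep '{"travel":[[0,0,0],[0,0,0],[0,0,0],[0,0,0],[0,0,0],[0,0,0],[0,0,0],[0,0,0]],"turn":[-8.5,-8.5,-8.5,-8.5,-8.5,-8.5,-8.5,-8.5],"claw":[40,40,40,40,40,40,40,40]}'
python3 -m creep '{"travel":[[0,0,0],[0,0,0],[0,0,0],[0,0,0],[0,0,0],[0,0,0]],"turn":[-8.5,-8.5,-8.5,-8.5,-7,0],"claw":[40,40,40,40,40,40]}'
python3 m.py
python3 go.py 422 3 60 103
```

```text
time: 67.6
position: [601.5, 236.9, 116.8]
orientation: [-3.119, 0.005, 1.088]
contact_force: [-0.1, -0.2, -0.6]
opening: 39.9
finger_force: 0.0
time: 68.2
position: [601.5, 236.9, 116.9]
orientation: [-3.121, -0.011, 1.797]
contact_force: [-0.3, 0.5, -0.1]
opening: 40.2
finger_force: 0.0
scene red [429.6 -33.5  46.7   6.4 -76.6] [285 218] [295 225]
scene red [685.6 371.   74.1  31.3 -15.4] [150 200] [159 216]
scene green [417.9 259.9  47.   15.3 -80.1] [205 251] [218 259]
scene blue [566.3 240.   31.5   6.5  -5.4] [200 216] [203 223]
top red [423.8   3.  123.1  10.8 -77.1] [252 206] [279 212]
top green [365.8  78.3  87.9  15.6  13.5] [245 212] [251 231]
top green [430.9 215.4 134.3  19.3 -73. ] [203 203] [233 211]
scene wood [605.9 241.9 203.9  68.6  -7.4] [183 189] [211 235]
scene wood [ 653.8 -216.1  255.3  117.7   -0.7] [286 139] [324 189]
top wood [ 6.367e+02 -2.012e+02  2.048e+02  8.100e+01  2.000e-01] [303 143] [321 186]
top wood [658.4  60.4 172.7  65.5 -11.2] [244 139] [265 176]
at [601.7 236.9 117.1] yaw 102.8 t 68.3 turn -0.2 shift -187.5 -227.7 57.1
```

```bash

python3 -m creep '{"travel":[[-32,-38,0],[-32,-38,0],[-32,-38,0],[-32,-38,0],[-32,-38,0],[-28,-38,0],[0,0,0],[0,0,0]],"turn":[0,0,0,0,0,0,0,0],"claw":[40,40,40,40,40,40,40,40]}'
python3 go.py 422 3 30 103
```

```text
time: 69.1
position: [422.1, 2.1, 120.1]
orientation: [-3.124, -0.011, 1.793]
contact_force: [0.4, 0.0, 0.3]
opening: 39.5
finger_force: 0.0
at [422.1   2.1 120.1] yaw 102.7 t 69.1 turn -0.3 shift 0.8 0.1 90.1
```

```bash

python3 -m creep '{"travel":[[0,2,30],[0,0,40],[0,0,30],[0,0,15],[0,0,5],[0,0,0],[0,0,0]],"turn":[0,0,0,0,0,0,0],"claw":[40,40,40,40,40,40,40]}'
python3 go.py 422 3 -6.5 103
```

```text
time: 69.8
position: [422.8, 4.2, 0.3]
orientation: [-3.124, -0.011, 1.798]
contact_force: [0.9, -0.5, -0.1]
opening: 40.0
finger_force: 0.0
at [4.228e+02 4.200e+00 3.000e-01] yaw 103.0 t 69.8 turn -0.0 shift -1.0 -1.0 6.8
```

```bash

python3 -m creep '{"travel":[[0,0,3],[0,0,2],[0,0,1.5],[0,0,0]],"turn":[0,0,0,0],"claw":[40,40,40,40]}'
python3 -m creep '{"travel":[[0,0,0],[0,0,0],[0,0,0],[0,0,0],[0,0,0],[0,0,0]],"turn":[0,0,0,0,0,0],"claw":[0,0,0,0,0,0]}'
python3 -m creep '{"travel":[[0,0,-4],[0,0,-15],[0,0,-30],[0,0,-40],[0,0,-40],[0,0,0]],"turn":[0,0,0,0,0,0],"claw":[0,0,0,0,0,0]}'
python3 go.py 599 250 130 -6
```

```text
time: 70.2
position: [421.2, 3.9, -6.7]
orientation: [-3.123, -0.011, 1.797]
contact_force: [0.0, 0.3, 0.2]
opening: 39.7
finger_force: 0.0
time: 70.8
position: [421.3, 3.9, -6.7]
orientation: [-3.123, -0.011, 1.797]
contact_force: [-0.3, 0.4, -0.6]
opening: 8.8
finger_force: 30.0
time: 71.4
position: [428.1, 2.4, 127.2]
orientation: [-3.133, -0.007, 1.797]
contact_force: [0.8, -0.2, 0.1]
opening: 9.0
finger_force: 30.0
at [428.1   2.4 127.2] yaw 103.0 t 71.4 turn 109.0 shift 144.1 -264.1 -2.8
```

```bash

python3 -m creep '{"travel":[[0,0,0],[0,0,0],[0,0,0],[0,0,0],[0,0,0],[0,0,0],[0,0,0],[0,0,0]],"turn":[8.5,8.5,8.5,8.5,8.5,8.5,8.5,8.5],"claw":[0,0,0,0,0,0,0,0]}'
python3 -m creep '{"travel":[[0,0,0],[0,0,0],[0,0,0],[0,0,0],[0,0,0],[10,-20,0],[22,-40,0],[22,-40,0]],"turn":[8.5,8.5,8.5,8.5,7,0,0,0],"claw":[0,0,0,0,0,0,0,0]}'
python3 -m creep '{"travel":[[22,-40,0],[22,-40,0],[22,-40,0],[20,-35,0],[6,-12,0],[0,0,0],[0,0,0]],"turn":[0,0,0,0,0,0,0],"claw":[0,0,0,0,0,0,0]}'
python3 go.py 601 254 35 -6
```

```text
time: 72.2
position: [423.1, 3.1, 121.4]
orientation: [-3.123, 0.015, 0.604]
contact_force: [0.5, -0.1, 0.1]
opening: 8.7
finger_force: 30.0
time: 73.0
position: [488.1, 97.4, 120.9]
orientation: [-3.138, 0.023, -0.107]
contact_force: [2.0, -1.2, -0.3]
opening: 9.0
finger_force: 30.0
time: 73.7
position: [595.7, 252.0, 119.4]
orientation: [-3.139, 0.024, -0.105]
contact_force: [-0.3, 0.3, -0.0]
opening: 9.1
finger_force: 30.0
at [595.7 252.  119.4] yaw -6.0 t 73.7 turn -0.0 shift 5.1 -2.6 84.4
```

```bash

python3 -m creep '{"travel":[[6,-2,25],[0,0,35],[0,0,25],[0,0,0],[0,0,0]],"turn":[0,0,0,0,0],"claw":[0,0,0,0,0]}'
python3 -m creep '{"travel":[[0,0,12],[0,0,9],[0,0,0],[0,0,0]],"turn":[0,0,0,0],"claw":[0,0,0,0]}'
python3 go.py 599 254 10 -6
```

```text
time: 74.2
position: [601.0, 253.8, 35.7]
orientation: [-3.138, 0.022, -0.107]
contact_force: [-0.4, -0.3, 0.9]
opening: 9.0
finger_force: 30.0
time: 74.6
position: [601.1, 255.3, 14.2]
orientation: [-3.137, 0.022, -0.105]
contact_force: [0.2, -0.1, -0.3]
opening: 8.7
finger_force: 30.0
at [601.1 255.3  14.2] yaw -6.0 t 74.6 turn -0.0 shift -1.9 1.5 4.2
```

```bash

python3 -m creep '{"travel":[[-1,3,4],[0,0,0],[0,0,0],[0,0,0],[0,0,-30],[0,0,-40],[0,0,-30],[0,0,0]],"turn":[0,0,0,0,0,0,0,0],"claw":[0,0,15,15,15,15,40,40]}'
python3 -m creep '{"travel":[[0,0,0],[0,0,0],[0,0,0],[0,0,0],[0,0,0],[0,0,0],[0,0,0],[0,0,0]],"turn":[-8.5,-8.5,-8.5,-8.5,-8.5,-8.5,-8.5,-8.5],"claw":[40,40,40,40,40,40,40,40]}'
python3 -m creep '{"travel":[[0,0,0],[0,0,0],[0,0,0],[0,0,0],[0,0,0],[0,0,0]],"turn":[-8.5,-8.5,-8.5,-8.5,-2,0],"claw":[45,45,45,45,45,45]}'
python3 m.py
python3 go.py 425.5 214.5 60 98
```

```text
time: 75.4
position: [605.4, 252.8, 115.6]
orientation: [-3.133, 0.012, -0.105]
contact_force: [-0.1, 0.1, 0.5]
opening: 27.6
finger_force: 0.0
time: 76.2
position: [601.2, 251.6, 109.0]
orientation: [-3.118, 0.005, 1.088]
contact_force: [0.3, 0.1, -0.2]
opening: 39.9
finger_force: 0.0
time: 76.8
position: [601.2, 251.6, 109.1]
orientation: [-3.12, -0.009, 1.71]
contact_force: [0.2, 0.7, -0.8]
opening: 45.4
finger_force: 0.0
scene red [592.2 253.5  87.8   6.9  -7.4] [192 206] [198 225]
scene red [685.6 371.   74.1  31.3 -15.4] [150 200] [159 216]
scene green [417.2 259.8  46.7  15.1 -83.6] [205 251] [218 259]
scene blue [563.6 240.3  26.1   6.5  -5.4] [201 217] [203 223]
top green [370.2  90.6  99.2  15.   16.3] [241 210] [249 231]
top green [436.7 225.7 120.4  19.7 -72.4] [203 202] [229 210]
scene wood [605.6 241.8 203.1  68.3  -7.4] [183 188] [211 235]
scene wood [ 653.3 -215.6  256.   119.1   -1.1] [286 139] [324 189]
top wood [ 6.367e+02 -2.012e+02  2.048e+02  8.100e+01  2.000e-01] [303 143] [321 186]
top wood [658.9  60.4 172.3  65.5 -11.2] [244 139] [265 176]
at [601.4 251.7 109.4] yaw 97.9 t 76.9 turn -0.1 shift -12.3 -179.4 49.4
```

```bash

python3 -m creep '{"travel":[[-3,-40,0],[-3,-45,0],[-3,-45,0],[-3,-40,0],[0,-8,0],[0,0,0],[0,0,0]],"turn":[0,0,0,0,0,0,0],"claw":[45,45,45,45,45,45,45]}'
python3 -m creep '{"travel":[[0,2,30],[0,0,40],[0,0,28],[0,0,5],[0,0,0],[0,0,0]],"turn":[0,0,0,0,0,0],"claw":[45,45,45,45,45,45]}'
python3 go.py 425.5 214 -5 98
```

```text
time: 77.6
position: [429.0, 215.7, 114.0]
orientation: [-3.124, -0.01, 1.709]
contact_force: [0.4, 0.8, 0.8]
opening: 44.9
finger_force: 0.0
time: 78.2
position: [429.1, 216.7, 11.5]
orientation: [-3.124, -0.01, 1.709]
contact_force: [0.3, 0.2, 0.0]
opening: 44.8
finger_force: 0.0
at [429.1 216.7  11.5] yaw 97.9 t 78.2 turn -0.1 shift -2.2 -3.9 16.5
```

```bash

python3 -m creep '{"travel":[[-2,-3,6],[0,0,5],[0,0,4],[0,0,0],[0,0,0]],"turn":[0,0,0,0,0],"claw":[45,45,45,45,45]}'
python3 -m creep '{"travel":[[0,0,0],[0,0,0],[0,0,0],[0,0,0],[0,0,0],[0,0,0]],"turn":[0,0,0,0,0,0],"claw":[4,4,4,4,4,4]}'
python3 -m creep '{"travel":[[0,0,-4],[0,0,-15],[0,0,-30],[0,0,-40],[0,0,-40],[0,0,0]],"turn":[0,0,0,0,0,0],"claw":[4,4,4,4,4,4]}'
python3 go.py 601 245 130 -6
```

```text
time: 78.7
position: [424.1, 213.9, -4.3]
orientation: [-3.122, -0.01, 1.71]
contact_force: [-0.0, 0.4, -0.6]
opening: 44.9
finger_force: 0.0
time: 79.3
position: [424.1, 213.9, -4.3]
orientation: [-3.122, -0.01, 1.71]
contact_force: [1.0, 0.6, 0.9]
opening: 14.4
finger_force: 29.9
time: 79.9
position: [430.8, 214.3, 129.9]
orientation: [-3.133, -0.012, 1.71]
contact_force: [-0.0, 0.3, -0.4]
opening: 14.4
finger_force: 29.9
at [430.8 214.3 129.9] yaw 98.0 t 79.9 turn 104.0 shift 166.0 -48.3 -0.1
```

```bash

python3 -m creep '{"travel":[[0,0,0],[0,0,0],[0,0,0],[0,0,0],[0,0,0],[0,0,0],[0,0,0],[0,0,0]],"turn":[8.5,8.5,8.5,8.5,8.5,8.5,8.5,8.5],"claw":[4,4,4,4,4,4,4,4]}'
python3 -m creep '{"travel":[[0,0,0],[0,0,0],[0,0,0],[0,0,0],[0,0,0],[20,-8,0],[40,-12,0],[40,-12,0]],"turn":[8.5,8.5,8.5,8.5,2,0,0,0],"claw":[4,4,4,4,4,4,4,4]}'
python3 -m creep '{"travel":[[40,-12,0],[26,-4,0],[0,0,0],[0,0,0]],"turn":[0,0,0,0],"claw":[4,4,4,4]}'
python3 go.py 601 245 40 -6
```

```text
time: 80.7
position: [426.0, 212.7, 123.7]
orientation: [-3.125, 0.017, 0.517]
contact_force: [-0.0, -0.3, 0.7]
opening: 14.5
finger_force: 29.9
time: 81.5
position: [529.7, 234.4, 121.9]
orientation: [-3.137, 0.023, -0.105]
contact_force: [0.6, 0.2, -0.8]
opening: 14.6
finger_force: 29.9
time: 81.9
position: [595.6, 242.9, 119.7]
orientation: [-3.138, 0.025, -0.106]
contact_force: [0.0, 0.3, -0.4]
opening: 14.3
finger_force: 29.9
at [595.6 242.9 119.7] yaw -6.1 t 81.9 turn -0.1 shift 5.1 -2.7 79.7
```

```bash

python3 -m creep '{"travel":[[6,-2,25],[0,0,35],[0,0,20],[0,0,0],[0,0,0]],"turn":[0,0,0,0,0],"claw":[4,4,4,4,4]}'
python3 -m creep '{"travel":[[0,0,12],[0,0,9],[0,0,0],[0,0,0]],"turn":[0,0,0,0],"claw":[4,4,4,4]}'
python3 go.py 600 245 17 -6
```

```text
time: 82.4
position: [600.2, 245.2, 41.5]
orientation: [-3.137, 0.023, -0.105]
contact_force: [1.1, -0.2, -0.3]
opening: 14.4
finger_force: 29.9
time: 82.8
position: [600.8, 245.3, 20.0]
orientation: [-3.137, 0.022, -0.105]
contact_force: [-0.1, -0.6, 0.5]
opening: 14.4
finger_force: 29.9
at [600.8 245.3  20. ] yaw -6.0 t 82.8 turn -0.0 shift -0.8 0.4 3.0
```

```bash

python3 -m creep '{"travel":[[0,0,0],[0,0,0],[0,0,0],[0,0,-30],[0,0,-40],[0,0,-40],[0,0,-30],[0,0,0]],"turn":[0,0,0,0,0,0,0,0],"claw":[27,27,27,27,27,40,40,40]}'
python3 -m creep '{"travel":[[15,45,0],[15,45,0],[15,45,0],[15,45,0],[15,45,0],[15,45,0],[0,45,0],[0,45,0]],"turn":[5,0,0,0,0,0,0,0],"claw":[40,40,40,40,40,40,40,40]}'
python3 m.py
python3 -c "
from h import *
D=grab();a=D['scene']['img'][150:250,170:260];b=D['top']['img'][130:230,195:285]
cv2.imwrite('pics/c10.png',cv2.resize(np.hstack([a,b])[...,::-1],None,fx=4.3,fy=4.3,interpolation=2))"
python3 go.py 656 61.5 100 -11.3
```

```text
time: 83.6
position: [607.2, 245.3, 165.7]
orientation: [-3.133, 0.012, -0.105]
contact_force: [-0.1, 0.5, -0.6]
opening: 39.7
finger_force: 0.0
time: 84.4
position: [626.4, -127.2, 155.4]
orientation: [-3.139, 0.024, -0.193]
contact_force: [0.4, -0.1, -0.2]
opening: 40.5
finger_force: 0.0
scene red [576.  257.4  54.9   6.3  -2.3] [194 213] [198 225]
scene red [685.3 371.1  74.6  31.3 -15.4] [150 200] [159 216]
scene green [666.5 236.9  41.3  12.3  -5.1] [190 195] [195 203]
top green [324.8 164.3  25.6   7.9  55.5] [226 228] [231 231]
top green [ 353.7 -180.5   46.5   12.4  -17.6] [304 221] [308 231]
top green [462.  -97.4 136.1  23.6  72.8] [273 197] [302 209]
top green [440.4 202.2  86.7   8.3 -18.6] [218 195] [225 213]
scene wood [606.2 242.  204.4  68.9  -7.2] [183 188] [211 235]
scene wood [652.9  62.9 172.3  64.7 -11. ] [226 168] [252 204]
scene wood [ 613.3 -241.1  229.4   65.1  -29.4] [307 146] [324 189]
top wood [ 579.7 -234.2   96.4   33.3  -27.6] [311 166] [321 186]
top wood [604.  246.4 184.3  76.3  -6.4] [202 148] [224 188]
top wood [658.5  60.4 173.   65.5 -11.2] [244 139] [265 176]
at [ 626.5 -126.2  155.8] yaw -11.2 t 84.6 turn 0.1 shift -7.9 -189.8 55.8
```

View pics/c10.png

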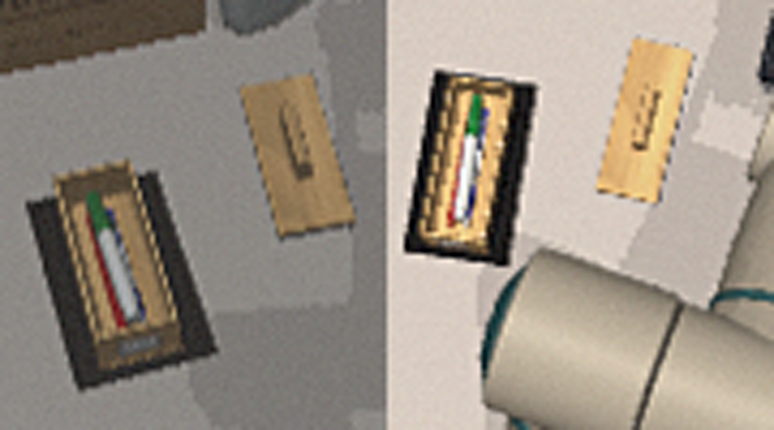

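The image shows all three pens inside the deep tray. The marker lies on top at about (113,260) in the left half, and the lid is clear at (297,155), bar up.

```bash
python3 -c "
from h import *
D=grab()
a=np.radians(-5.9);u=np.array([np.cos(a),np.sin(a)]);w=np.array([-u[1],u[0]])
for n,d in D.items():
  for c in blobs(d,(10,80,50),(28,255,255),60):
    r=rect_on(d,c,11)
    if 560<r[0]<700 and 200<r[1]<300:
      q=c[:,0].astype(float)
      P=lambda z:np.array([plane(d,p,z)[:2] for p in q])
      f=(P(45)@u);g=(P(3)@u);h=P(45)@w;k=P(3)@w
      print(n,'far',f.max().round(1),'near',g.min().round(1),'len',(f.max()-g.min()).round(1),'mid',((f.max()+g.min())/2).round(1),'w45',h.min().round(1),h.max().round(1),'w3',k.min().round(1),k.max().round(1))
print('TCP at release',np.array([598.6,245.6])@u,np.array([598.6,245.6])@w)
"
python3 -m creep '{"travel":[[-3,-45,0],[-3,-45,0],[-2,-45,0],[0,-45,0],[0,-10,0],[0,0,0],[0,0,0]],"turn":[0,0,0,0,0,0,0],"claw":[40,40,40,40,40,40,40]}'
python3 go.py 656 61.6 40 -11.2
```

```text
scene far 650.5 near 481.6 len 168.9 mid 566.1 w45 270.4 340.3 w3 265.8 338.4
top far 657.3 near 484.8 len 172.6 mid 571.0 w45 263.4 340.9 w3 267.8 347.1
TCP at release 570.1832592913927 305.83062440482394
time: 85.4
position: [655.5, 62.6, 157.5]
orientation: [-3.14, 0.023, -0.191]
contact_force: [-0.5, -0.7, -0.4]
opening: 39.8
finger_force: 0.0
at [655.5  62.6 157.5] yaw -11.0 t 85.4 turn 0.2 shift 0.7 0.8 117.5
```

```bash

python3 -m creep '{"travel":[[4,1,30],[0,0,45],[0,0,40],[0,0,15],[0,0,0],[0,0,0]],"turn":[0,0,0,0,0,0],"claw":[40,40,40,40,40,40]}'
python3 -m creep '{"travel":[[0,0,8],[0,0,4],[0,0,0],[0,0,0]],"turn":[0,0,0,0],"claw":[40,40,40,40]}'
python3 go.py 656 61.6 8 -11.2
```

```text
time: 86.0
position: [657.3, 60.2, 28.2]
orientation: [-3.139, 0.021, -0.194]
contact_force: [-0.3, -0.3, -0.7]
opening: 39.6
finger_force: 0.0
time: 86.4
position: [656.8, 61.8, 16.1]
orientation: [-3.139, 0.022, -0.192]
contact_force: [0.3, -0.1, -0.0]
opening: 40.2
finger_force: 0.0
at [656.8  61.8  16.1] yaw -11.0 t 86.4 turn 0.2 shift -0.7 0.4 8.1
```

```bash

python3 -m creep '{"travel":[[0,0,3],[0,0,3],[0,0,0],[0,0,0],[0,0,0],[0,0,0],[0,0,0],[0,0,0]],"turn":[0,0,0,0,0,0,0,0],"claw":[40,40,0,0,0,0,0,0]}'
python3 -m creep '{"travel":[[0,0,-4],[0,0,-15],[0,0,-35],[0,0,-40],[0,0,0],[0,0,0]],"turn":[0,0,0,0,0,0],"claw":[0,0,0,0,0,0]}'
```

```text
time: 87.2
position: [656.6, 61.9, 9.8]
orientation: [-3.139, 0.022, -0.193]
contact_force: [0.1, 0.7, -0.4]
opening: 11.4
finger_force: 30.0
time: 87.8
position: [658.9, 61.2, 104.7]
orientation: [-3.139, 0.02, -0.193]
contact_force: [-0.2, 0.5, -1.2]
opening: 11.6
finger_force: 30.0
```

```bash

python3 -m creep '{"travel":[[0,-12,0],[-9,-30,0],[-12,-40,0],[-12,-40,0],[-12,-40,0],[-9,-15,0],[0,0,0],[0,0,0]],"turn":[-5.2,0,0,0,0,0,0,0],"claw":[0,0,0,0,0,0,0,0]}'
python3 go.py 597.8 245.6 70 -5.85
```

```text
time: 88.6
position: [623.3, 241.3, 104.5]
orientation: [-3.139, 0.023, -0.101]
contact_force: [1.1, -0.8, -0.7]
opening: 12.2
finger_force: 30.0
at [623.3 241.3 104.5] yaw -5.8 t 88.6 turn 0.0 shift -25.8 -1.7 34.5
```

```bash

python3 -m creep '{"travel":[[-13,-1,10],[-12,-1,15],[0,0,9],[0,0,0],[0,0,0],[0,0,0]],"turn":[0,0,0,0,0,0],"claw":[0,0,0,0,0,0]}'
python3 go.py 597.8 245.6 58 -5.85
```

```text
time: 89.2
position: [599.9, 246.8, 72.8]
orientation: [-3.137, 0.02, -0.103]
contact_force: [-0.3, -0.3, -1.0]
opening: 11.8
finger_force: 30.0
at [599.9 246.8  72.8] yaw -5.9 t 89.2 turn -0.0 shift -2.0 1.4 14.8
```

```bash

python3 -m creep '{"travel":[[-1.7,1,8],[0,0,6],[0,0,0],[0,0,0]],"turn":[0,0,0,0],"claw":[0,0,0,0]}'
python3 go.py 597.8 245.6 50 -5.85
python3 -c "
from h import *
D=grab();a=D['scene']['img'][150:250,170:260];b=D['top']['img'][130:230,195:285]
cv2.imwrite('pics/c11.png',cv2.resize(np.hstack([a,b])[...,::-1],None,fx=4.3,fy=4.3,interpolation=2))"
```

```text
time: 89.6
position: [596.1, 246.6, 57.8]
orientation: [-3.137, 0.022, -0.102]
contact_force: [-0.8, -0.0, -0.8]
opening: 11.6
finger_force: 30.0
at [596.1 246.6  57.8] yaw -5.8 t 89.6 turn 0.0 shift 1.8 0.8 7.8
```

```bash

python3 -m creep '{"travel":[[1.5,0.7,1],[0,0,0],[0,0,0]],"turn":[0,0,0],"claw":[0,0,0]}'
python3 -m creep '{"travel":[[0,0,2],[0,0,0]],"turn":[0,0],"claw":[0,0]}'
python3 -m creep '{"travel":[[0,0,1.5],[0,0,0]],"turn":[0,0],"claw":[0,0]}'
python3 -m creep '{"travel":[[0,0,1],[0,0,0]],"turn":[0,0],"claw":[0,0]}'
```

```text
time: 90.0
position: [597.9, 245.8, 57.2]
orientation: [-3.137, 0.022, -0.102]
contact_force: [-0.2, 0.2, -1.4]
opening: 11.5
finger_force: 30.0
time: 90.2
position: [597.5, 245.7, 54.9]
orientation: [-3.137, 0.022, -0.102]
contact_force: [0.5, -0.6, -0.7]
opening: 11.8
finger_force: 30.0
time: 90.4
position: [597.7, 245.8, 53.9]
orientation: [-3.137, 0.022, -0.102]
contact_force: [-0.0, 0.2, 0.9]
opening: 11.6
finger_force: 30.0
time: 90.6
position: [597.6, 245.6, 52.5]
orientation: [-3.137, 0.022, -0.102]
contact_force: [-0.7, -1.3, -1.4]
opening: 11.8
finger_force: 30.0
```

```bash

python3 -m creep '{"travel":[[0,0,1.5],[0,0,0]],"turn":[0,0],"claw":[0,0]}'
python3 -m creep '{"travel":[[0,0,1],[0,0,0]],"turn":[0,0],"claw":[0,0]}'
python3 -m creep '{"travel":[[0,0,0.7],[0,0,0]],"turn":[0,0],"claw":[0,0]}'
```

```text
time: 90.8
position: [597.6, 245.6, 50.7]
orientation: [-3.137, 0.022, -0.102]
contact_force: [-0.4, -0.6, -0.8]
opening: 11.6
finger_force: 30.0
time: 91.0
position: [597.6, 245.7, 49.9]
orientation: [-3.137, 0.022, -0.102]
contact_force: [0.5, -0.8, -0.7]
opening: 11.7
finger_force: 30.0
time: 91.2
position: [597.6, 245.8, 49.7]
orientation: [-3.137, 0.022, -0.102]
contact_force: [0.3, -1.2, 1.9]
opening: 11.6
finger_force: 30.0
```

Contact came at TCP height 49.7 mm, against a computed seated height of 49.8 mm. I'll release and retreat to the clear view pose.

```bash

python3 -m creep '{"travel":[[0,0,0],[0,0,0],[0,0,0],[0,0,-20],[0,0,-45],[0,0,-45],[0,0,-45],[0,0,-45]],"turn":[0,0,0,0,0,0,0,0],"claw":[30,30,40,40,40,40,40,40]}'
python3 -m creep '{"travel":[[-20,40,0],[-20,40,0],[-20,40,0],[-20,40,0],[-20,40,0],[-20,40,0],[-20,40,0],[-20,40,0]],"turn":[0,0,0,0,0,0,0,0],"claw":[40,40,40,40,40,40,40,40]}'
python3 -m creep '{"travel":[[-20,40,0],[-20,40,0],[-20,40,0],[-20,40,0],[-20,40,0],[-20,40,0],[-20,40,0],[-20,40,0]],"turn":[0,0,0,0,0,0,0,0],"claw":[40,40,40,40,40,40,40,40]}'
python3 -m creep '{"travel":[[0,0,0],[0,0,0],[0,0,0],[0,0,0]],"turn":[0,0,0,0],"claw":[40,40,40,40]}'
python3 m.py; python3 -c "
from h import *
D=grab();a=D['scene']['img'][130:250,170:345];b=D['top']['img'][130:250,185:345]
cv2.imwrite('pics/c12.png',cv2.resize(np.hstack([a,b])[...,::-1],None,fx=2.35,fy=2.35,interpolation=2))"
```

```text
time: 92.0
position: [601.6, 244.5, 251.3]
orientation: [-3.137, 0.022, -0.102]
contact_force: [1.1, -0.0, -0.6]
opening: 40.2
finger_force: 0.0
time: 92.8
position: [409.0, -58.7, 251.6]
orientation: [-3.137, 0.021, -0.101]
contact_force: [0.3, -0.3, -0.1]
opening: 40.1
finger_force: 0.0
time: 93.6
position: [217.3, -361.0, 253.7]
orientation: [-3.138, 0.021, -0.102]
contact_force: [1.0, -0.6, -0.2]
opening: 40.0
finger_force: 0.0
time: 94.0
position: [219.3, -358.4, 253.6]
orientation: [-3.137, 0.021, -0.1]
contact_force: [-0.2, 0.4, -0.8]
opening: 40.1
finger_force: 0.0
scene red [685.6 371.   74.1  31.3 -15.4] [150 200] [159 216]
scene wood [609.7 241.3 211.9  69.4  -6.9] [181 186] [211 235]
scene wood [ 686.8 -190.2  235.4   82.5  -34.3] [286 139] [307 182]
top wood [605.1 247.  186.4  77.7  -6.4] [202 147] [224 188]
top wood [ 636.7 -200.9  204.1   81.5    0.7] [303 143] [321 186]
```

View pics/c12.png

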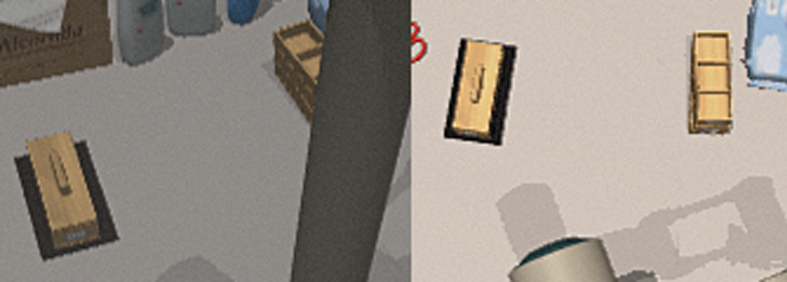

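The image shows the lid flat and flush on the deep tray on the mat, at (60,190) in the left half and (478,88) in the right. The stack is square at (712,80), no pens are left on the table, and the arm is clear.

```bash
python3 -c "
from cell import env;print(env.close_job())"
```

```text
the job is handed in; nothing more can be done
None
```

The job is handed in at about 94 s: the deep tray is on the mat with all three pens in it and the lid seated, the other trays are restacked in order on the bottom tray, and the tape and pump bottle were not touched (the judge returned no verdict).

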